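Separate the nested bench stands

ROBOT

A 7-joint arm with a two-finger parallel gripper is mounted at the origin on the work surface. World frame = base frame: x ahead of the robot, y to its left, z up, the work surface at z = 0. Lengths are in m, angles in rad, forces in N, time in s.
With the tool pointing down it reaches from about 0.4 to 0.85 m from the base axis. Payload 10.4 kg.
Tool frame: the origin (TCP) lies midway between the tips of the shut fingers; the grasp point (between the pads) lies 19 mm behind it (grip_point_offset is the distance from the TCP to the grasp point, in m); y points along the fingers, z is the direction in which the jaws open and shut, and the axes are right-handed (so a half turn about y gives the same grasp; the last joint's range is limited). The gripper opens to 85 mm and grips with 20 to 120 N. Pads are 22 mm wide; open, the fingers measure 114 mm over their backs; the gripper's body (76 mm by 85 mm) begins 54 mm behind the grasp point. The pads swing forward as they close: fully open they stand 13 mm farther back than shut.
Start: joints at [1.151, 0.332, -0.065, 1.46, 0.022, 1.35, -0.088], TCP at [0.242, -0.576, 0.207] pointing down, gripper open.
Joint ranges: [-2.6, 2.6], [-0.5, 2.12], [-1.47, 1.34], [0.16, 2.42], [-1.27, 4.41], [0.06, 2.06], [-2.6, 2.6]. Speed limits (rad/s): [2.22, 2.22, 2.79, 2.79, 3.14, 3.14, 3.14].

INTERFACE

Orientations are given as a unit quaternion [x, y, z, w].
In Python, from workcell import * gives the robot as it stands.
- The arm moves only by the tool send_rows, never from a script. Its argument "motion" is a list of rows, each a list of 7 numbers: the opening in per cent of the stroke, from 0 (shut) to 100 (fully open), then the shift along the tool's x, y, z in m, then the turn, a rotation vector about the tool's x, y, z in rad. In form: [[claw, tx, ty, tz, ax, ay, az], ...]. A call has 1 to 10 rows; each row is the pose to reach, as a shift and turn from the pose commanded when the call began, along the tool's axes at that moment; what a row does not reach only later rows make up. A row lasts 1/12 s, in which the tool goes at most 41.7 mm and 7.16 degrees, less where a joint would pass 70% of its speed; a pose out of reach is approached as far as the arm can. A call with a gripper value outside its range is refused whole. The fingers move at their own pace and stop on an object; "squeeze" is the grip in N (left out, the last holds). Time passes only in rows, so rows that repeat a pose let the fingers close. It gives the time, the measured TCP pose, the force and the opening at its end, in the units of the state.
- get_obs(): the state, without advancing time (a new reading comes with each control period).
- camera(name): name is "scene" or "top"; returns a dict with "pixels" (480x640x3 uint8, red, green, blue), "range_z" (480x640 float32, m along the optical axis (not along the pixel's ray), 0 where there is no reading), "fovy" (degrees; the focal length in pixels is half the picture's height over the tangent of half this angle, whatever the lens; pixels are square), "cx", "cy" (the principal point, pixels), "view" (4x4, takes a point from world to camera coordinates). Camera axes: x right, y down, z forward; pixel columns grow to the right and rows downward; lengths in m; the calibration is good to about 2 mm. A picture is of the moment at which its call begins.
- hand_in(): hands the job in, once; it reports no verdict.
The state is a dict: "clock": time; "joint_pos": joint angles; "joint_velocities": joint speeds; "tau": joint torques, N m; "position": TCP position; "ee_rot": TCP orientation; "ft_force": force on the tool from outside, world axes, zero at the start; "torque": the same for the moment, N m; "grip_width": opening from 0.0 (shut) to 1.0 (fully open).
Only numpy, scipy, OpenCV 4.12 (cv2) and the standard library are available. Lean on these libraries where they do the work, as an engineer would, in place of code of your own. Each camera call takes 0.05 s, during which the arm holds its last target.

TASK

Three bench stands are pushed tightly one inside the other. Draw the small and the medium stand out of the nest by their hand-holds and slide each along the bench, never lifting it off, until it stands squared up inside the tape outline of its own size (blue small, orange medium; either way round, the hand-hold may stick out), leaving the large stand where it is in its green outline. Do not shift or knock over the bottles and vessels standing about.

Things in the scene. Friction and masses are not known exactly. Their poses are not given: they have to be found in the camera images.
- stand_s: The small stand: aluminium inverted U, 90 mm long (x), 80 wide (y), 48 tall, open at both x ends, walls 8 mm, slick legs, 0.4 kg. Origin: centre of that footprint, on the bench. Starts inside the medium stand, 2 mm clear each side, 4 mm above; a sprung button on its top (6 mm proud when free) presses up with 0.9 N. Comes out only along its own +x, where the blue hand-hold sticks out.
- slot_s (a point): Centre of the slot in the small stand's blue hand-hold, at the plate's mid-height (44 mm over the bench, 79 mm out along the stand's +x). The hand-hold continues the 8 mm top plate at the +x end: 62 mm long (x), 80 wide (y): 18 mm solid, through slot 32 (x) by 60 (y), end bar 12; side bars 10. Only bench below. Axes as the stand's.
- stand_m: The medium stand: aluminium inverted U, 110 mm long (x), 100 wide (y), 60 tall, open at both x ends, walls 8 mm, slick legs, 0.5 kg. Origin: centre of that footprint, on the bench. Starts inside the large stand, 2 mm clear each side, 4 mm above; a sprung button on its top (6 mm proud when free) presses up with 0.9 N. Comes out only along its own +x, where the orange hand-hold sticks out (the opposite way to the small one's).
- slot_m (a point): Centre of the slot in the medium stand's orange hand-hold, at the plate's mid-height (56 mm over the bench, 89 mm out along the stand's +x). The hand-hold continues the 8 mm top plate at the +x end: 62 mm long (x), 80 wide (y): 18 mm solid, through slot 32 (x) by 60 (y), end bar 12; side bars 10. Only bench below. Axes as the stand's.
- stand_l: The large stand: steel inverted U, 130 mm long (x), 120 mm wide (y), 72 mm tall, open at both x ends, walls 8 mm, about 1.5 kg, no hand-hold. Origin: centre of its footprint, on the bench. It starts in its own outline with the other two nested inside; where a hand-hold comes out, that stand's end is flush with this one's.
- bay_s: Rectangle of blue tape flat on the bench, nothing to bump into. Its clear inside measures 106 mm along x by 96 mm along y, 8 mm more all round than the small stand's legs-and-top body without the hand-hold. Origin at its centre on the bench; x along its longer side. Does not move.
- bay_m: Rectangle of orange tape flat on the bench, nothing to bump into. Its clear inside measures 126 mm along x by 116 mm along y, 8 mm more all round than the medium stand's legs-and-top body without the hand-hold. Origin at its centre on the bench; x along its longer side. Does not move.
- bay_l: Rectangle of green tape flat on the bench, nothing to bump into. Its clear inside measures 146 mm along x by 136 mm along y, 8 mm more all round than the large stand's legs-and-top body without the hand-hold. Origin at its centre on the bench; x along its longer side. Does not move.
- white_bottle: Bystander, loose: white plastic bottle with a blue cap, 60 mm diameter, 150 mm tall. Origin at the centre of its underside.
- amber_bottle: Bystander, loose: amber glass bottle, 64 mm diameter, 160 mm tall. Origin at the centre of its underside.
- jar: Bystander, loose: clear lidded jar, 54 mm diameter, 65 mm tall. Origin at the centre of its underside.
- beaker: Bystander, loose: small steel beaker, 56 mm diameter, 70 mm tall. Origin at the centre of its underside.
- dish: Bystander, loose: white ceramic bowl, 90 mm diameter, 40 mm tall. Origin at the centre of its underside.
- red_cup: Bystander, loose: red plastic cup, 72 mm diameter, 75 mm tall. Origin at the centre of its underside.
Mind the look-alikes: they are no part of the job. What is shaped like the stand_l but brown is not meant.

How it is judged:
By the outcome, as a careful person would: the job done as asked, in the order asked, and still so for the second after the job is handed in, with the robot touching nothing.
It also fails if it takes over 64 s, if anything falls off the work surface, if the arm or the gripper's body presses on something with over 40 N, if the wrist force passes 120 N, or if a joint passes its speed limit or range.

## Working session

There is one attempt and no reset: what is moved stays moved. The work goes in short steps, Python scripts to look and compute and a tool call to move; the robot and the scene stay as the last step left them, time stands still between calls to the robot, and variables do not carry over. Pictures are saved under pics/ and viewed, and the job is handed in when it is done.

Besides the shell and the picture viewer there is one more tool, called after "Request:" as name([rows], argument=value, ...), one row to a line, values as JSON. send_rows: Moves the arm, as the interface text tells. Its arguments: {"type":"object","properties":{"motion":{"type":"array"},"squeeze":{"type":"number"}},"required":["motion"]}

```bash
mkdir -p pics; ls; cat > h.py <<'E'
from workcell import *
import numpy as np, cv2
def cam(n):
    c=camera(n); return c
def save(c,f,crop=None,s=1):
    im=c["pixels"][:,:,::-1]
    if crop: im=im[crop[1]:crop[3],crop[0]:crop[2]]
    im=cv2.resize(im,None,fx=s,fy=s,interpolation=cv2.INTER_CUBIC) if s!=1 else im
    cv2.imwrite("pics/"+f,im)
def K(c):
    f=240/np.tan(np.radians(c["fovy"])/2); return f
def ray(c,u,v,z):
    f=K(c);V=np.array(c["view"]);R=V[:3,:3];t=V[:3,3]
    o=-R.T@t; d=R.T@np.array([(u-c["cx"])/f,(v-c["cy"])/f,1]); return o+d*(z-o[2])/d[2]
def pt(c,u,v):
    f=K(c);V=np.array(c["view"]);z=c["range_z"][int(v),int(u)]
    p=np.array([(u-c["cx"])/f*z,(v-c["cy"])/f*z,z]); return V[:3,:3].T@(p-V[:3,3])
def cloud(c):
    f=K(c);V=np.array(c["view"]);z=c["range_z"];v,u=np.mgrid[0:480,0:640]
    p=np.stack([(u-c["cx"])/f*z,(v-c["cy"])/f*z,z],-1); return (p-V[:3,3])@V[:3,:3]
E
python3 - <<'E'
from h import *
o=get_obs();print(o)
for n in("scene","top"):
    c=cam(n);save(c,n+"0.png");print(n,c["fovy"],c["cx"],c["cy"],c["view"])
    np.savez(n+"0.npz",**c)
E
```

```text
pics
{'clock': 0.0, 'joint_pos': array([ 1.1514097 ,  0.33287643, -0.06467849,  1.46096658,  0.02160853,
        1.34986764, -0.08850486]), 'joint_velocities': array([-7.26778984e-04, -8.86870090e-05, -8.55349000e-04, -1.66173878e-05,
       -8.08877863e-04,  1.55446519e-03,  1.32389501e-05]), 'tau': array([ 4.64107125e-04, -6.25434065e+01,  4.95156879e-02, -3.91607094e+01,
        1.62977586e-02,  9.76619282e-03,  2.01114415e-05]), 'position': array([ 0.24135585, -0.57607298,  0.20640098]), 'ee_rot': array([-0.13949316,  0.69372307, -0.6927499 ,  0.13923912]), 'ft_force': array([-0.51734763, -0.08769581, -0.92758574]), 'torque': array([-0.01496288, -0.01940714,  0.02596915]), 'grip_width': 1.0006679992707408}
scene 51.80872354516703 323.9202196230905 235.74563890736206 [[-0.85575041  0.51736443  0.00502891  0.41573832]
 [ 0.41572358  0.69335186 -0.58858908 -0.1632183 ]
 [-0.30800186 -0.50159471 -0.80841673  1.55362981]
 [ 0.          0.          0.          1.        ]]
top 54.60230551971636 319.45058842306855 235.44434314238526 [[-0.01289904 -0.99991161  0.00322267  0.00473563]
 [-0.99800639  0.01267519 -0.06182706  0.46918947]
 [ 0.06178075 -0.00401375 -0.99808167  1.04809646]
 [ 0.          0.          0.          1.        ]]
```

View pics/scene0.png

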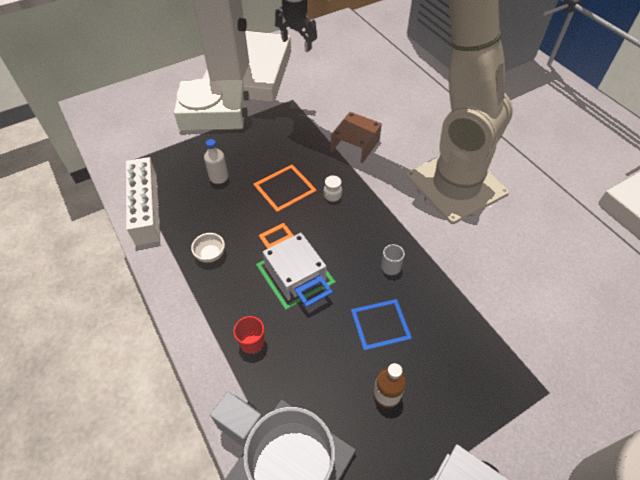

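View pics/top0.png

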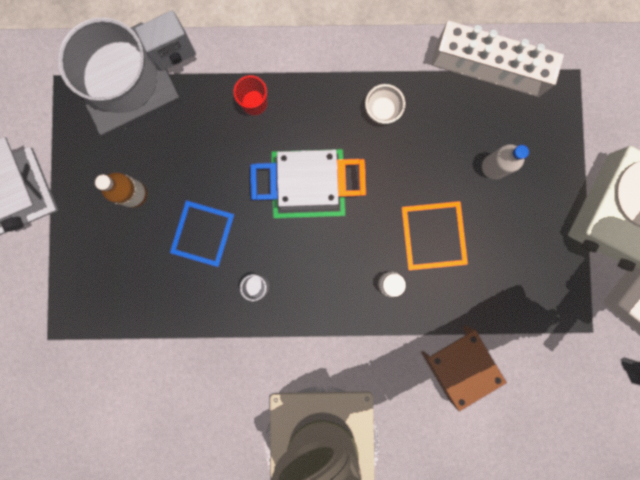

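The top view shows the steel nest at (308,178). Blue candidates are the hand-hold at (263,181) and the bay at (203,234). Orange candidates are the hand-hold at (351,177) and the bay at (435,235). The brown look-alike is at (464,370), off the mat, and I'll ignore it.

```bash
cat > meas.py <<'E'
from h import *
def cols(c):
    hsv=cv2.cvtColor(np.ascontiguousarray(c["pixels"]),cv2.COLOR_RGB2HSV);H,S,V=[hsv[...,i].astype(int) for i in range(3)]
    return dict(blue=(abs(H-108)<14)&(S>130)&(V>70),orange=(abs(H-16)<9)&(S>150)&(V>110),green=(abs(H-68)<18)&(S>100)&(V>60))
def rect(c,name,zlo,zhi,zplane,inner=False,roi=None):
    m=cols(c)[name]; P=cloud(c); 
    m=m&(P[...,2]>zlo)&(P[...,2]<zhi)&(c["range_z"]>0)
    if roi: 
        r=np.zeros_like(m); r[roi[1]:roi[3],roi[0]:roi[2]]=1; m&=r
    m=m.astype(np.uint8)
    cs,hi=cv2.findContours(m,cv2.RETR_CCOMP,cv2.CHAIN_APPROX_NONE)
    out=[]
    for k,(q,h) in enumerate(zip(cs,hi[0])):
        if (h[3]>=0)!=inner or cv2.contourArea(q)<60: continue
        w=np.array([ray(c,u,v,zplane)[:2] for u,v in q[:,0]],np.float32)
        (cx,cy),(a,b),ang=cv2.minAreaRect(w*1000)
        if a<b: a,b,ang=b,a,ang+90
        ang=(ang+90)%180-90
        out.append((name,'in' if inner else 'out',np.round([cx,cy,a,b,ang],1),'px',q[:,0].mean(0).round(),'z med',np.median(P[m>0][:,2]).round(4)))
    return out
E
python3 - <<'E'
from meas import *
for n in("scene","top"):
    c=dict(np.load(n+"0.npz")); print(n)
    for a in (("blue",-.01,.012,0),("orange",-.01,.012,0),("green",-.01,.012,0),("blue",.025,.06,.048),("orange",.035,.07,.060)):
        for i in(0,1):
            for r in rect(c,*a,inner=i): print(*r)
c=dict(np.load("top0.npz")); P=cloud(c)
save(c,"crop0.png",(230,130,390,240),5)
for n,uv in dict(nest=(308,178),bh=(270,181),amber=(122,190),white=(510,160),jar=(392,284),beak=(254,287),dish=(384,104),cup=(250,95)).items(): print(n,P[uv[1],uv[0]].round(3))
m=(P[...,2]>.066)&(P[...,2]<.078);m[:140]=0;m[215:]=0;m[:,:260]=0;m[:,360:]=0
cs,_=cv2.findContours(m.astype(np.uint8),0,1)
q=max(cs,key=cv2.contourArea); w=np.array([ray(c,u,v,.072)[:2]*1000 for u,v in q[:,0]],np.float32); print("L",cv2.minAreaRect(w))
E
```

```text
scene
blue out [480.2 271.4 127.5 117.4 -16.9] px [380. 324.] z med 0.0003
blue out [-1277.3  -454.2   224.     29.9     1.3] px [612.   7.] z med 0.0003
blue in [480.2 271.6 109.5 100.2 -16.7] px [380. 324.] z med 0.0003
orange out [ 468.5 -266.8  150.3  140.6    4.9] px [284. 187.] z med 0.0001
orange in [ 468.8 -266.2  128.4  118.8    4.3] px [284. 187.] z med 0.0001
green out [660.7  27.1 167.7  44.8 -80.2] px [275. 287.] z med 0.0001
blue out [593.1 122.8  80.8  61.1   1.6] px [313. 291.] z med 0.0471
blue out [-1162.5  -448.    167.6    42.5    -0. ] px [602.   4.] z med 0.0471
blue in [593.2 125.6  62.8  36.2   1.9] px [313. 291.] z med 0.0471
orange out [597.8 -75.4  81.   53.5   1.4] px [275. 235.] z med 0.0592
orange in [597.6 -72.9  63.2  33.9   1.5] px [275. 236.] z med 0.0592
top
blue out [479.2 271.5 129.7 119.2 -16.8] px [202. 233.] z med 0.0
blue in [478.8 271.1 107.5  97.4 -16.8] px [202. 233.] z med 0.0
orange out [ 467.6 -267.3  148.6  138.8    4.9] px [434. 235.] z med 0.0001
orange in [ 466.9 -267.2  128.3  118.5    5. ] px [434. 236.] z med 0.0001
green out [535.5  23.2 166.5  42.4 -88.2] px [309. 212.] z med 0.0002
blue out [ 5.903e+02  1.219e+02  8.100e+01  5.580e+01 -2.000e-01] px [263. 181.] z med 0.0473
blue in [ 5.892e+02  1.231e+02  6.090e+01  3.570e+01 -4.000e-01] px [263. 182.] z med 0.0473
orange out [594.7 -73.3  80.2  59.5  -0.7] px [351. 177.] z med 0.0594
orange in [593.5 -74.5  60.1  35.3  -0.7] px [352. 178.] z med 0.0594
nest [0.591 0.022 0.075]
bh [ 0.599  0.113 -0.002]
amber [0.563 0.409 0.113]
white [ 0.616 -0.401  0.116]
jar [ 0.359 -0.156  0.066]
beak [0.354 0.15  0.007]
dish [ 0.777 -0.157  0.004]
cup [0.801 0.157 0.008]
L ((592.0282592773438, 24.115009307861328), (120.11235809326172, 129.61544799804688), 1.249159336090088)
```

View pics/crop0.png

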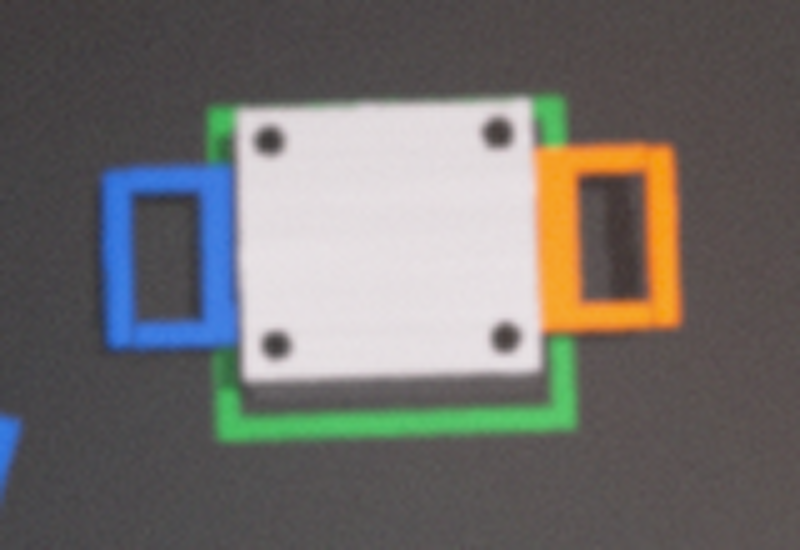

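```bash
python3 - <<'E'
from h import *
from scipy.spatial.transform import Rotation as R
o=get_obs();print(R.from_quat(o["ee_rot"]).as_matrix().round(3))
# line fits at edges of holds / bays
c=dict(np.load("top0.npz"));P=cloud(c)
for nm,uv,zr in(("amber",(60,150,170,230),(.02,.17)),("white",(470,140,540,190),(.02,.17)),("jar",(370,260,420,310),(.02,.08)),("beak",(230,265,275,310),(.02,.08)),("dish",(355,75,415,135),(.02,.06)),("cup",(225,65,275,120),(.02,.09))):
    q=P[uv[1]:uv[3],uv[0]:uv[2]].reshape(-1,3);q=q[(q[:,2]>zr[0])&(q[:,2]<zr[1])]
    print(nm,q.min(0).round(3),q.max(0).round(3))
E
```

```text
[[-0.922 -0.001  0.387]
 [-0.387  0.001 -0.922]
 [ 0.    -1.    -0.001]]
amber [0.54  0.396 0.02 ] [0.602 0.46  0.163]
white [ 0.596 -0.44   0.02 ] [ 0.654 -0.38   0.153]
jar [ 0.33  -0.183  0.021] [ 0.384 -0.133  0.069]
beak [0.329 0.116 0.02 ] [0.382 0.172 0.074]
dish [ 0.723 -0.198  0.02 ] [ 0.81  -0.111  0.045]
cup [0.749 0.112 0.02 ] [0.82  0.183 0.079]
```

Request:
send_rows([
  [42, -0.602, 0, -0.531, 0, -2.752, 0],
  [42, -0.602, 0, -0.531, 0, -2.752, 0],
  [42, -0.602, 0, -0.531, 0, -2.752, 0],
  [42, -0.602, 0, -0.531, 0, -2.752, 0],
  [42, -0.602, 0, -0.531, 0, -2.752, 0],
  [42, -0.602, 0, -0.531, 0, -2.752, 0],
  [42, -0.602, 0, -0.531, 0, -2.752, 0],
  [42, -0.602, 0, -0.531, 0, -2.752, 0],
  [42, -0.602, 0, -0.531, 0, -2.752, 0],
  [42, -0.602, 0, -0.531, 0, -2.752, 0],
], squeeze=40)

```text
clock: 0.93
position: [0.4235, -0.1995, 0.2072]
ee_rot: [0.52, -0.479, 0.479, -0.52]
ft_force: [0.3, -1.2, 0.3]
grip_width: 0.419
```

```bash
cat > go.py <<'E'
# prints tool-frame shift/turn from now to target x y z yaw(deg of tool z azimuth)
import sys
from h import *
o=get_obs()
from scipy.spatial.transform import Rotation as R
M=R.from_quat(o["ee_rot"]).as_matrix()
yaw=np.degrees(np.arctan2(M[1,2],M[0,2]))
print("t",round(o["clock"],2),"pos",o["position"].round(4),"yaw",yaw.round(2),"down",M[:,1].round(4),"F",o["ft_force"].round(1),"grip mm",round(o["grip_width"]*85,1),"j",o["joint_pos"].round(2))
if len(sys.argv)>4:
    x,y,z,a=map(float,sys.argv[1:5]); d=M.T@(np.array([x,y,z])-o["position"])
    tgt=np.array([[np.sin(np.radians(a)),0,np.cos(np.radians(a))],[-np.cos(np.radians(a)),0,np.sin(np.radians(a))],[0,-1,0]])
    print("shift",d.round(4),"rv",R.from_matrix(M.T@tgt).as_rotvec().round(3))
E
python3 go.py .5915 .1465 .15 90.5
```

```text
t 0.93 pos [ 0.4235 -0.1995  0.2072] yaw 4.7 down [-1.e-04 -4.e-04 -1.e+00] F [ 0.3 -1.2  0.3] grip mm 35.6 j [ 0.82  0.01 -0.47  1.84  0.01  1.3   0.42]
shift [-0.3311  0.057   0.1958] rv [ 0.    -1.498  0.   ]
```

Request:
send_rows([
  [42, -0.331, 0.03, 0.196, 0, -1.498, 0],
  [42, -0.331, 0.03, 0.196, 0, -1.498, 0],
  [42, -0.331, 0.03, 0.196, 0, -1.498, 0],
  [42, -0.331, 0.03, 0.196, 0, -1.498, 0],
  [42, -0.331, 0.03, 0.196, 0, -1.498, 0],
  [42, -0.331, 0.03, 0.196, 0, -1.498, 0],
  [42, -0.331, 0.03, 0.196, 0, -1.498, 0],
  [42, -0.331, 0.03, 0.196, 0, -1.498, 0],
  [42, -0.331, 0.03, 0.196, 0, -1.498, 0],
  [42, -0.331, 0.03, 0.196, 0, -1.498, 0],
])

```text
clock: 1.77
position: [0.5935, 0.1504, 0.1761]
ee_rot: [-0.701, 0.083, -0.081, 0.704]
ft_force: [-0.3, 0.9, 0.5]
grip_width: 0.42
```

```bash
python3 go.py .5915 .1465 .11 90.5
```

```text
t 1.77 pos [0.5935 0.1504 0.1761] yaw 76.67 down [-0.0013  0.0036 -1.    ] F [-0.3  0.9  0.5] grip mm 35.7 j [ 0.3   0.44 -0.82  1.51  0.32  1.34  0.79]
shift [-0.0009  0.0661 -0.0045] rv [-0.003 -0.241 -0.002]
```

Request:
send_rows([
  [42, -0.001, 0.03, -0.004, 0, -0.12, 0],
  [42, -0.001, 0.066, -0.004, 0, -0.241, 0],
  [42, -0.001, 0.066, -0.004, 0, -0.241, 0],
  [42, -0.001, 0.066, -0.004, 0, -0.241, 0],
  [42, -0.001, 0.066, -0.004, 0, -0.241, 0],
])

```text
clock: 2.18
position: [0.5922, 0.14, 0.1128]
ee_rot: [-0.707, 0.002, -0.003, 0.707]
ft_force: [-0.2, 1.0, 0.5]
grip_width: 0.417
```

```bash
python3 go.py .5915 .1465 .025 90.5
python3 - <<'E'
from h import *
c=cam("top");save(c,"a1.png",(200,120,360,240),5)
c=cam("scene");save(c,"a2.png",(240,190,400,310),5)
E
```

```text
t 2.18 pos [0.5922 0.14   0.1128] yaw 89.54 down [ 1.e-03  5.e-04 -1.e+00] F [-0.2  1.   0.5] grip mm 35.4 j [ 0.33  0.5  -0.84  1.59  0.38  1.23  0.99]
shift [-0.0008  0.0878  0.0065] rv [-0.    -0.017  0.001]
```

View pics/a2.png

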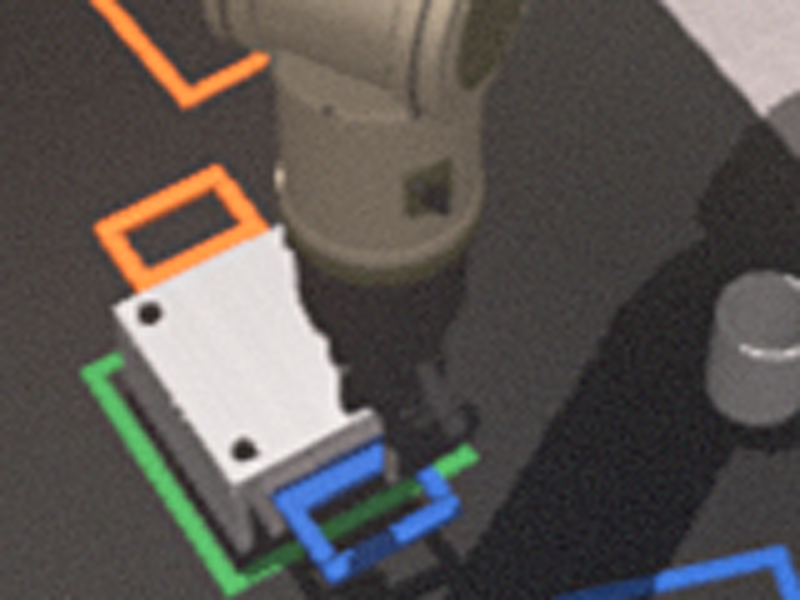

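View pics/a1.png

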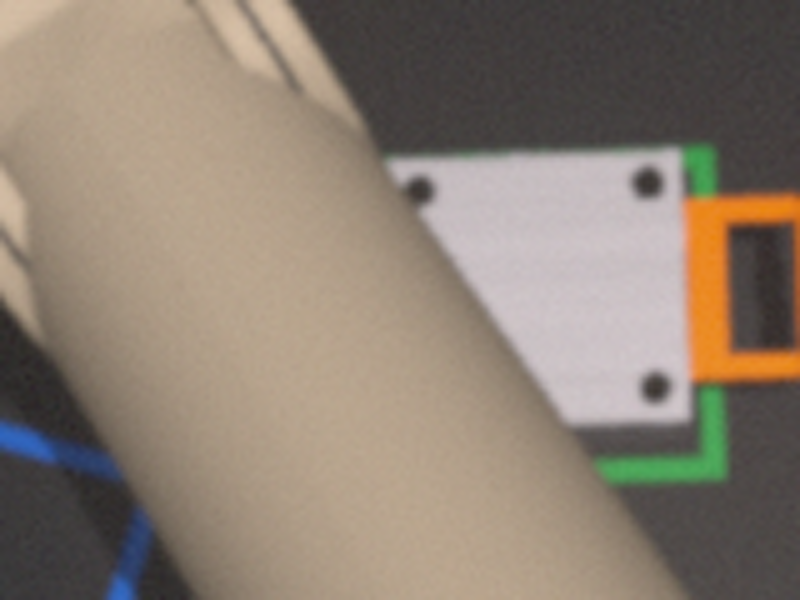

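Request:
send_rows([
  [42, 0, 0.03, 0, 0, 0, 0],
  [42, 0, 0.03, 0, 0, 0, 0],
  [42, 0, 0.03, 0, 0, 0, 0],
])

```text
clock: 2.53
position: [0.5913, 0.1395, 0.0817]
ee_rot: [0.707, -0.002, 0.001, -0.707]
ft_force: [-0.3, 0.9, 0.6]
grip_width: 0.421
```

```bash
python3 go.py .5915 .1465 .025 90.5
```

```text
t 2.53 pos [0.5913 0.1395 0.0817] yaw 89.71 down [-8.e-04 -6.e-04 -1.e+00] F [-0.3  0.9  0.6] grip mm 35.8 j [ 0.32  0.53 -0.82  1.62  0.41  1.18  0.97]
shift [0.0002 0.0567 0.007 ] rv [ 0.001 -0.014 -0.001]
```

Request:
send_rows([
  [42, 0, 0, 0.007, 0, -0.01, 0],
  [42, 0, 0.02, 0.007, 0, -0.01, 0],
  [42, 0, 0.04, 0.007, 0, -0.01, 0],
  [42, 0, 0.056, 0.007, 0, -0.01, 0],
  [42, 0, 0.056, 0.007, 0, -0.01, 0],
  [42, 0, 0.056, 0.007, 0, -0.01, 0],
])

```text
clock: 3.03
position: [0.5919, 0.1475, 0.0262]
ee_rot: [-0.707, -0.002, 0.002, 0.707]
ft_force: [0.3, 0.7, 0.2]
grip_width: 0.417
```

```bash
python3 go.py .5915 .1465 .025 90.5
python3 - <<'E'
from h import *
c=cam("scene");save(c,"a3.png",(240,190,400,310),5)
E
```

```text
t 3.03 pos [0.5919 0.1475 0.0262] yaw 90.38 down [ 2.e-04  3.e-04 -1.e+00] F [0.3 0.7 0.2] grip mm 35.4 j [ 0.29  0.59 -0.79  1.66  0.47  1.09  0.94]
shift [-0.0004  0.0012 -0.001 ] rv [-0.    -0.002  0.   ]
```

View pics/a3.png

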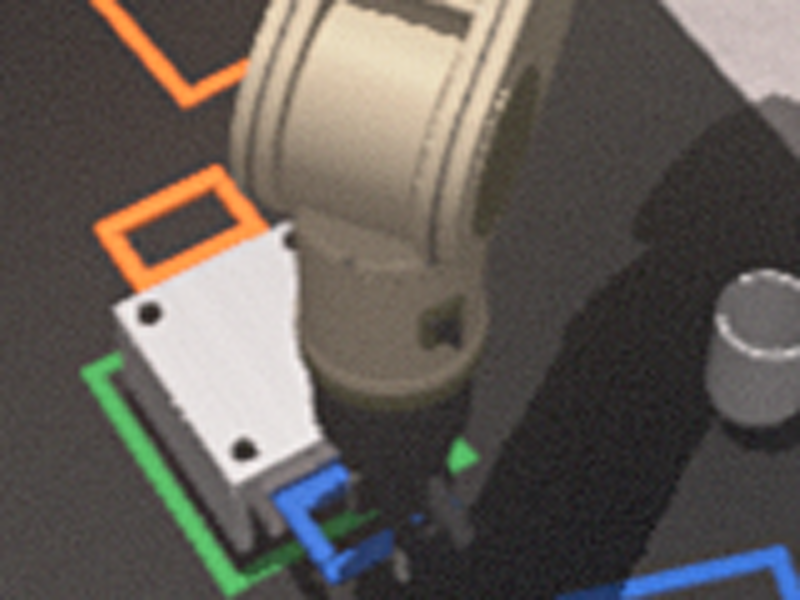

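Request:
send_rows([
  [20, 0, 0, 0, 0, 0, 0],
  [10, 0, 0, 0, 0, 0, 0],
  [5, 0, 0, 0, 0, 0, 0],
  [5, 0, 0, 0, 0, 0, 0],
  [5, 0, 0, 0, 0, 0, 0],
], squeeze=40)

```text
clock: 3.5
position: [0.5918, 0.1468, 0.0255]
ee_rot: [0.707, 0.002, -0.002, -0.707]
ft_force: [-0.2, 0.6, 0.6]
grip_width: 0.051
```

```bash
python3 go.py .5915 .1465 .025 90.5
```

```text
t 3.5 pos [0.5918 0.1468 0.0255] yaw 90.35 down [ 5.e-04 -0.e+00 -1.e+00] F [-0.2  0.6  0.6] grip mm 4.3 j [ 0.29  0.59 -0.79  1.66  0.47  1.09  0.94]
shift [-0.0003  0.0005 -0.0003] rv [ 0.    -0.003  0.001]
```

```bash

python3 - <<'E'
from h import *
c=cam("scene");save(c,"a4.png",(290,260,350,320),10)
c=cam("top");save(c,"a5.png",(220,130,320,230),6)
E
```

```text
(no output)
```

View pics/a4.png

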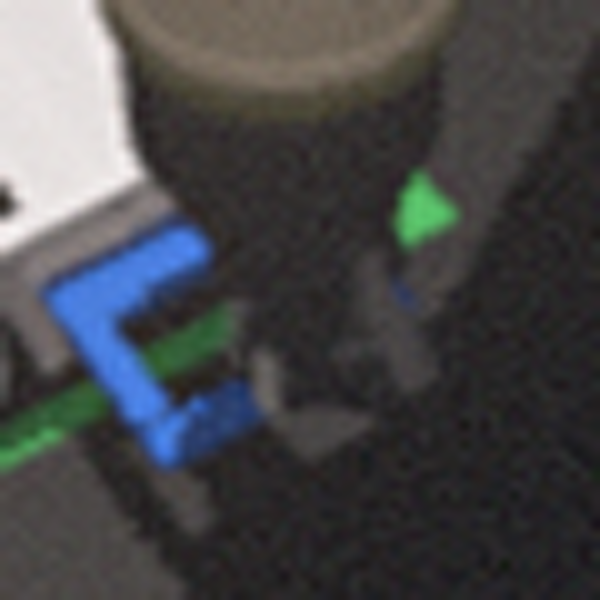

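View pics/a5.png

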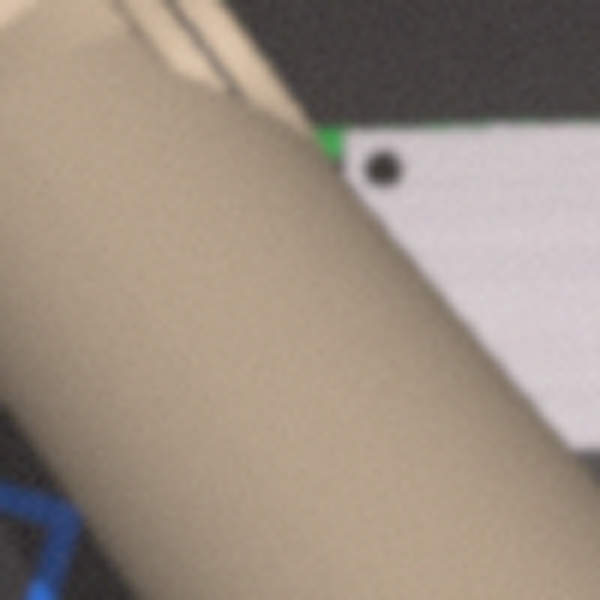

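Request:
send_rows([
  [0, 0, 0, 0, 0, 0, 0],
  [0, 0, 0, 0, 0, 0, 0],
  [0, 0, 0, 0, 0, 0, 0],
])

```text
clock: 3.85
position: [0.5916, 0.1468, 0.0252]
ee_rot: [0.707, 0.002, -0.002, -0.707]
ft_force: [-0.3, -0.4, -0.1]
grip_width: 0.0
```

```bash

python3 - <<'E'
from h import *
c=cam("scene");save(c,"a6.png",(290,260,350,320),10)
P=cloud(c)
# points of dark finger near bar
for v in range(285,312,2): print(v,[tuple((P[v,u]*1000).round().astype(int)) for u in range(308,336,4)])
E
```

```text
285 [(np.int64(596), np.int64(102), np.int64(46)), (np.int64(606), np.int64(142), np.int64(114)), (np.int64(608), np.int64(164), np.int64(148)), (np.int64(603), np.int64(175), np.int64(161)), (np.int64(598), np.int64(184), np.int64(168)), (np.int64(588), np.int64(186), np.int64(162)), (np.int64(527), np.int64(111), np.int64(0))]
287 [(np.int64(599), np.int64(107), np.int64(46)), (np.int64(606), np.int64(141), np.int64(102)), (np.int64(608), np.int64(164), np.int64(139)), (np.int64(604), np.int64(176), np.int64(153)), (np.int64(599), np.int64(185), np.int64(162)), (np.int64(589), np.int64(187), np.int64(156)), (np.int64(530), np.int64(115), np.int64(-2))]
289 [(np.int64(590), np.int64(89), np.int64(2)), (np.int64(605), np.int64(140), np.int64(91)), (np.int64(607), np.int64(163), np.int64(127)), (np.int64(604), np.int64(176), np.int64(143)), (np.int64(599), np.int64(186), np.int64(154)), (np.int64(590), np.int64(190), np.int64(151)), (np.int64(534), np.int64(122), np.int64(1))]
291 [(np.int64(593), np.int64(96), np.int64(3)), (np.int64(584), np.int64(100), np.int64(2)), (np.int64(608),
[... 2774 characters left out ...]
t64(0)), (np.int64(562), np.int64(167), np.int64(-1))]
309 [(np.int64(620), np.int64(141), np.int64(2)), (np.int64(610), np.int64(145), np.int64(-1)), (np.int64(602), np.int64(152), np.int64(2)), (np.int64(593), np.int64(158), np.int64(4)), (np.int64(582), np.int64(160), np.int64(-4)), (np.int64(575), np.int64(168), np.int64(1)), (np.int64(565), np.int64(171), np.int64(-4))]
311 [(np.int64(622), np.int64(145), np.int64(-1)), (np.int64(614), np.int64(153), np.int64(4)), (np.int64(605), np.int64(157), np.int64(3)), (np.int64(595), np.int64(161), np.int64(0)), (np.int64(586), np.int64(166), np.int64(-2)), (np.int64(578), np.int64(173), np.int64(2)), (np.int64(568), np.int64(177), np.int64(-1))]
```

View pics/a6.png

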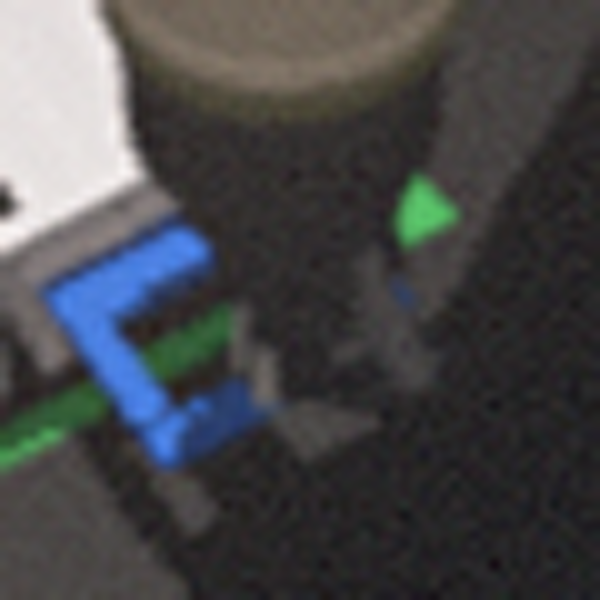

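Request:
send_rows([
  [0, 0, 0, 0.003, 0, 0, 0],
  [0, 0, 0, 0.006, 0, 0, 0],
  [0, 0, 0, 0.01, 0, 0, 0],
  [0, 0, 0, 0.01, 0, 0, 0],
])

```text
clock: 4.23
position: [0.5913, 0.1582, 0.0253]
ee_rot: [-0.707, -0.003, 0.003, 0.707]
ft_force: [-0.0, 0.9, 0.3]
grip_width: 0.0
```

```bash
python3 go.py;
python3 - <<'E'
from h import *
c=cam("scene");save(c,"a7.png",(290,260,350,320),10)
E
```

```text
t 4.23 pos [0.5913 0.1582 0.0253] yaw 90.43 down [ 1.e-04  6.e-04 -1.e+00] F [-0.   0.9  0.3] grip mm 0.0 j [ 0.27  0.6  -0.79  1.65  0.47  1.09  0.92]
```

View pics/a7.png

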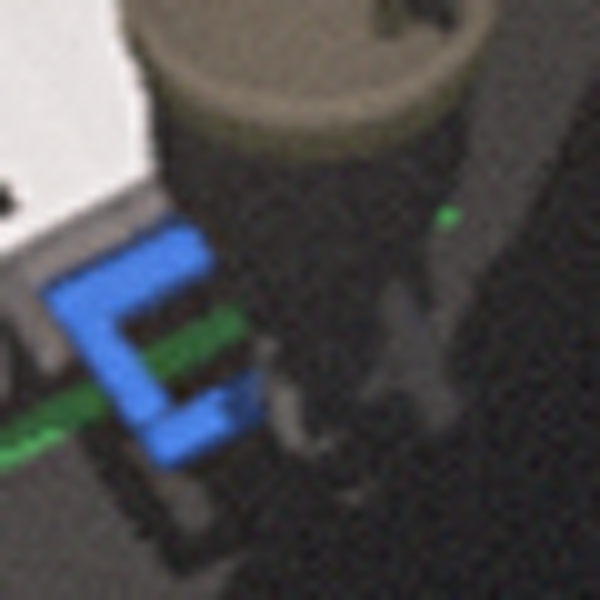

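```bash

python3 - <<'E'
from h import *
c=cam("scene");P=cloud(c)*1000
V=c["view"];print("cam",(-V[:3,:3].T@V[:3,3]).round(3))
m=(P[...,2]>8)&(P[...,2]<75)&(P[...,1]>125)&(P[...,1]<200)&(P[...,0]>540)&(P[...,0]<640)
v,u=np.nonzero(m)
for a,b in zip(v,u): print(a,b,P[a,b].round().astype(int),c["pixels"][a,b])
E
```

```text
cam [0.902 0.677 1.158]
296 315 [603 150  69] [71 68 69]
297 302 [627 125  48] [ 77 129 228]
297 303 [625 128  50] [ 78 127 221]
297 304 [622 127  46] [ 69 118 174]
297 314 [601 141  47] [40 52 83]
297 315 [605 153  69] [74 81 99]
298 301 [630 126  47] [ 71 116 209]
298 302 [629 128  49] [ 70 124 225]
298 303 [626 129  48] [ 75 127 229]
298 304 [624 130  48] [ 77 126 218]
298 312 [607 141  49] [41 53 85]
298 313 [604 141  46] [45 58 98]
298 314 [602 144  48] [ 47  66 109]
298 315 [605 153  65] [ 67  78 105]
298 316 [604 157  71] [70 68 74]
299 301 [632 128  47] [ 58  91 155]
299 302 [631 133  53] [ 77 118 213]
299 303 [628 132  48] [ 76 127 226]
299 304 [625 132  46] [ 77 131 231]
299 305 [623 133  46] [ 72 120 213]
299 310 [613 142  51] [ 58  84 142]
299 311 [610 142  47] [ 56  98 182]
299 312 [608 143  48] [ 50  85 153]
299 313 [606 145  48] [ 37  59 106]
299 314 [604 147  50] [ 46  61 112]
299 315 [603 150  53] [ 57  69 103]
299 316 [604 156  64] [65 65 80]
299 317 [603 160  70] [82 79 75]
299 319 [600 165  75] [78 72 75]
300 301 [633 131  47] [ 48  68 102]
300 302 [631 132  46] [
[... 2135 characters left out ...]
20 149  47] [ 78 131 230]
303 310 [618 150  47] [ 67 117 211]
303 311 [616 152  49] [ 57  99 176]
303 312 [613 151  43] [ 47  71 129]
303 318 [603 164  55] [92 90 83]
303 319 [600 164  51] [99 95 96]
303 320 [600 169  60] [69 66 67]
304 304 [632 145  47] [ 55  74 125]
304 305 [630 146  47] [ 62 109 195]
304 306 [628 147  46] [ 68 124 226]
304 307 [626 148  46] [ 85 138 236]
304 308 [624 151  50] [ 70 124 218]
304 309 [621 151  45] [ 59 101 180]
304 310 [618 150  42] [ 46  75 139]
305 305 [631 146  42] [ 58  90 159]
305 306 [628 148  43] [ 64 112 206]
305 307 [627 150  44] [ 66 111 194]
305 308 [625 152  46] [ 50  79 148]
306 306 [631 152  47] [ 46  72 126]
306 307 [627 151  42] [ 39  62 110]
```

```bash

python3 - <<'E'
from h import *
c=cam("scene");P=cloud(c)*1000;V=c["view"];f=K(c)
for p in [(602,165,50),(602,165,40),(602,165,30),(592,172,30),(592,172,40),(592,172,50),(592,172,60),(592,172,80)]:
    q=V[:3,:3]@np.array(p)/1000+V[:3,3]; u=f*q[0]/q[2]+c["cx"];v=f*q[1]/q[2]+c["cy"]
    print(p,round(u),round(v),P[round(v),round(u)].round(),c["pixels"][round(v),round(u)])
save(c,"a8.png",(270,230,370,330),6)
d=(c["range_z"][230:330,270:370]);d=((d-d.min())/(d.max()-d.min())*255).astype(np.uint8)
cv2.imwrite("pics/a8d.png",cv2.resize(d,None,fx=6,fy=6,interpolation=0))
E
```

```text
(602, 165, 50) 318 304 [590. 142.   2.] [72 68 68]
(602, 165, 40) 318 306 [592. 146.  -1.] [38 34 34]
(602, 165, 30) 318 308 [594. 150.  -4.] [32 33 27]
(592, 172, 30) 323 308 [584. 158.  -1.] [35 38 38]
(592, 172, 40) 323 306 [583. 156.   6.] [38 38 43]
(592, 172, 50) 323 304 [579. 149.   1.] [59 57 52]
(592, 172, 60) 323 302 [605. 192. 106.] [41 39 43]
(592, 172, 80) 323 299 [604. 191. 118.] [44 39 44]
```

View pics/a8d.png

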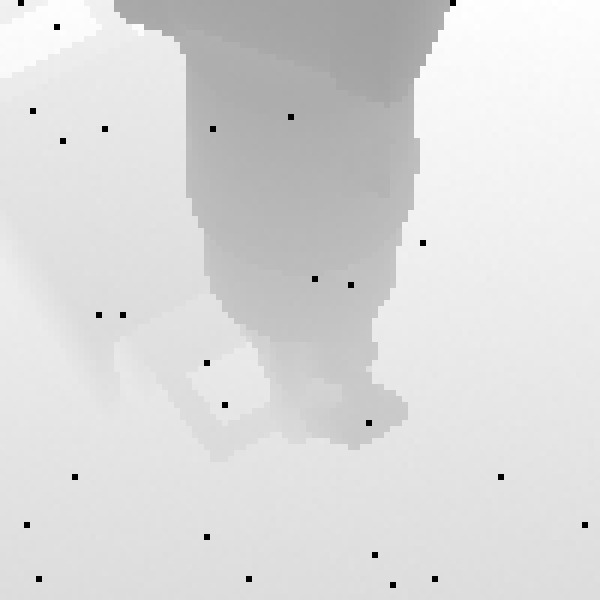

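View pics/a8.png

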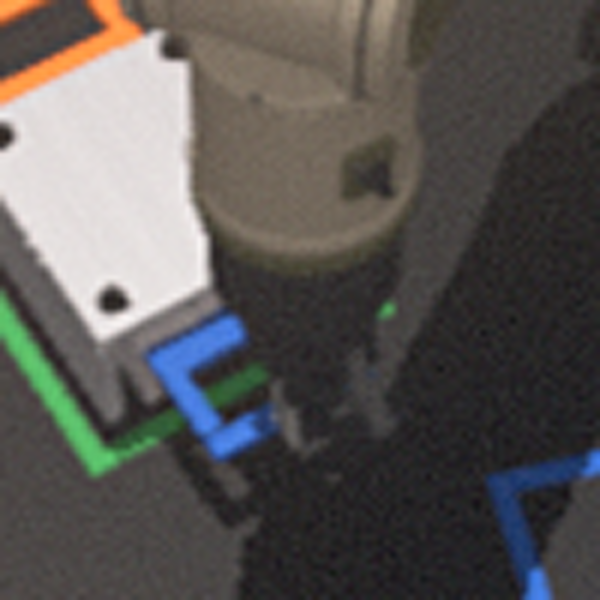

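Request:
send_rows([
  [42, 0, -0.003, -0.006, 0, 0, 0],
  [42, 0, -0.003, -0.011, 0, 0, 0],
  [42, 0, -0.003, -0.011, 0, 0, 0],
  [42, 0, -0.003, -0.011, 0, 0, 0],
  [42, 0, 0.002, -0.011, 0, 0, 0],
  [42, 0, 0.007, -0.011, 0, 0, 0],
  [42, 0, 0.01, -0.011, 0, 0, 0],
  [42, 0, 0.01, -0.011, 0, 0, 0],
])

```text
clock: 5.05
position: [0.5909, 0.1458, 0.014]
ee_rot: [0.707, 0.002, -0.003, -0.707]
ft_force: [-0.6, -0.3, 0.4]
grip_width: 0.419
```

```bash
python3 go.py
python3 - <<'E'
from h import *
c=cam("scene");save(c,"a9.png",(290,260,350,320),10)
P=cloud(c)*1000
for v in range(294,312):
    print(v,*[("%d:%d,%d,%d"%(u,*P[v,u])) for u in range(311,326) if P[v,u,2]>10])
E
```

```text
t 5.05 pos [0.5909 0.1458 0.014 ] yaw 90.37 down [-1.6e-03 -3.0e-04 -1.0e+00] F [-0.6 -0.3  0.4] grip mm 35.6 j [ 0.28  0.61 -0.78  1.67  0.48  1.07  0.93]
294 311:602,127,44 312:598,125,38 316:609,166,109 317:608,169,113 318:606,170,112 319:602,168,107 320:601,172,112 321:598,171,106 322:596,172,106 323:593,172,104 324:573,145,45 325:584,167,89
295 317:609,170,111 318:605,169,106 319:605,173,112 320:601,172,107 321:598,171,103 322:581,147,51 323:589,167,88 324:587,168,88 325:585,169,89
296 315:596,138,45 316:595,141,49 317:608,169,104 318:607,171,106 319:603,170,101 320:601,172,103 321:594,165,85 322:593,168,88 323:592,170,90 324:590,172,92 325:587,172,89
297 314:600,140,46 315:597,140,43 316:595,141,43 317:593,142,43 318:604,167,91 319:603,171,97 320:601,171,95 321:599,173,96 322:594,170,87 323:593,172,89 324:603,193,131 325:600,194,130
298 312:606,139,45 313:604,142,48 314:602,143,47 315:599,144,46 316:598,146,49 317:595,147,47 318:603,165,82 319:604,172,94 320:602,172,93 321:599,173,92 322:597,175,93 323:594,174,88 324:604,194,129 325:601,195,127
299 311:610,142,48 312:608,143,49
[... 653 characters left out ...]
1:614,149,48 312:611,148,43 313:609,149,43 314:607,152,46 318:602,163,59 319:603,169,69 320:599,168,64 321:598,171,67 322:604,185,95 323:605,192,107 324:604,195,110 325:604,199,118
303 311:616,152,48 312:612,149,40 318:603,165,56 319:602,168,61 320:597,165,51 321:599,173,67 322:604,186,92 323:603,189,96 324:604,195,106 325:604,200,113
304 318:603,165,53 319:603,170,60 320:600,170,57 321:598,172,58 322:606,189,93 323:603,189,90 324:603,194,99 325:604,200,110
305 318:602,164,44 319:603,170,54 320:600,170,51 321:599,172,54 322:598,176,59 323:603,190,86 324:603,194,94 325:604,199,102
306 319:604,171,52 320:600,169,45 321:598,171,47 322:598,176,55 323:595,175,50 324:604,195,91
307
308
309
310
311
```

View pics/a9.png

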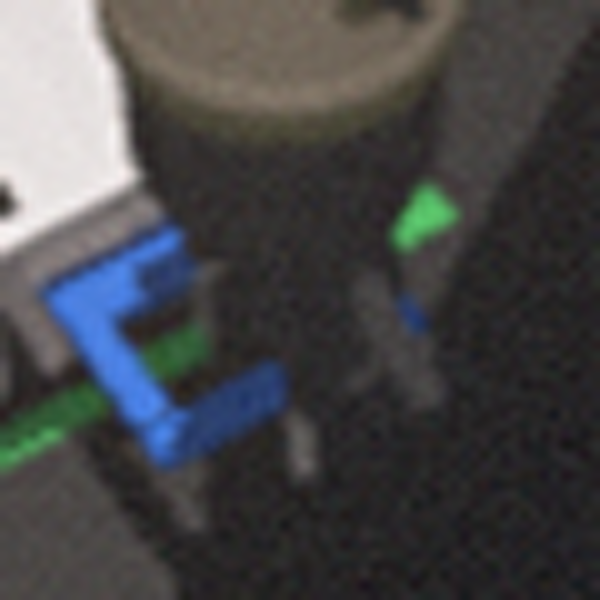

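Request:
send_rows([
  [42, 0, 0.005, 0.001, 0, 0, 0],
  [42, 0, 0.01, 0.001, 0, 0, 0],
  [42, 0, 0.014, 0.001, 0, 0, 0],
  [42, 0, 0.014, 0.001, 0, 0, 0],
])

```text
clock: 5.43
position: [0.591, 0.1466, 0.0]
ee_rot: [0.707, 0.002, -0.003, -0.707]
ft_force: [-0.5, -0.1, -0.1]
grip_width: 0.416
```

```bash
python3 go.py
python3 - <<'E'
from h import *
c=cam("scene");save(c,"a10.png",(290,260,350,320),10)
P=cloud(c)*1000
for v in range(300,313):
    print(v,*[("%d:%d,%d,%d"%(u,*P[v,u])) for u in range(316,326) if P[v,u,2]>10])
E
```

```text
t 5.43 pos [0.591  0.1466 0.    ] yaw 90.36 down [-1.4e-03 -4.0e-04 -1.0e+00] F [-0.5 -0.1 -0.1] grip mm 35.4 j [ 0.27  0.63 -0.77  1.67  0.49  1.05  0.92]
300 316:600,151,48 317:596,148,40 318:604,167,78 319:604,171,82 320:601,172,82 321:600,175,86 322:596,172,78 323:592,172,73 324:590,173,73 325:601,195,118
301 316:600,149,40 318:605,168,73 319:603,170,75 320:603,174,82 321:601,176,83 322:597,174,77 323:594,174,72 324:603,194,113 325:902,677,1157
302 318:606,170,73 319:605,173,76 320:603,175,79 321:600,174,73 322:599,178,79 323:597,179,79 324:596,181,81 325:603,198,115
303 318:602,163,53 319:605,173,71 320:604,176,75 321:600,175,70 322:599,177,72 323:599,183,82 324:603,193,102 325:604,200,113
304 318:602,164,49 319:602,169,58 320:604,177,73 321:600,175,65 322:598,176,64 323:603,189,89 324:603,194,99 325:604,199,107
305 318:603,166,48 319:603,169,54 320:600,170,52 321:598,172,53 322:603,185,78 323:603,190,86 324:603,194,94 325:602,197,98
306 318:603,164,40 319:602,168,46 320:599,168,43 321:599,173,50 322:604,186,76 323:602,188,77 324:603,194,89 325:605,201,102
307 318:603,165,35 319:603,169,42 320:599,168,36 321:599,172,43 322:605,187,74 323:603,190,77 324:604,195,86 325:603,199,90
308 318:602,164,28 319:603,169,37 320:599,169,33 321:598,172,37 322:599,177,46 323:605,193,78 324:603,194,78 325:603,198,85
309 319:603,170,33 320:601,172,34 321:902,677,1157 322:599,178,44 323:595,176,36 324:603,194,72
310
311 320:902,677,1157
312
```

View pics/a10.png

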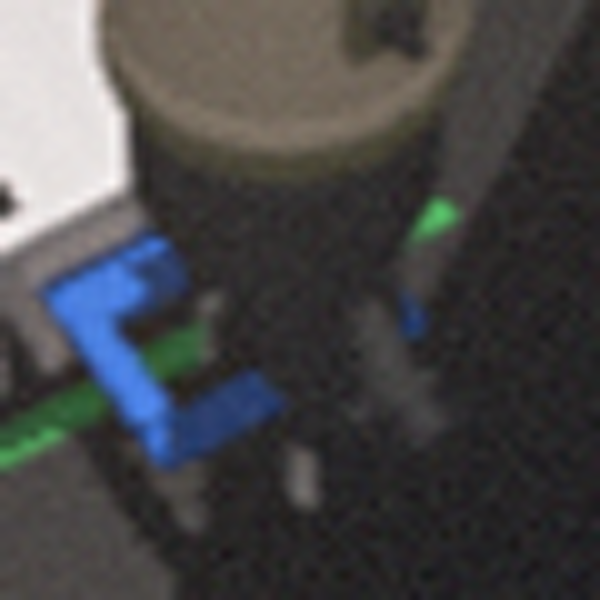

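Request:
send_rows([
  [20, 0, 0, 0, 0, 0, 0],
  [5, 0, 0, 0, 0, 0, 0],
  [5, 0, 0, 0, 0, 0, 0],
  [5, 0, 0, 0, 0, 0, 0],
  [5, 0, 0, 0, 0, 0, 0],
], squeeze=40)

```text
clock: 5.9
position: [0.592, 0.1468, 0.0015]
ee_rot: [0.707, 0.002, -0.002, -0.707]
ft_force: [1.5, -0.8, 1.1]
grip_width: 0.129
```

```bash
python3 go.py
```

```text
t 5.9 pos [0.592  0.1468 0.0015] yaw 90.36 down [ 8.e-04 -1.e-04 -1.e+00] F [ 1.5 -0.8  1.1] grip mm 11.0 j [ 0.27  0.62 -0.77  1.67  0.49  1.05  0.92]
```

Request:
send_rows([
  [5, 0, 0, 0.004, 0, 0, 0],
  [5, 0, 0, 0.01, 0, 0, 0],
  [5, 0, 0, 0.016, 0, 0, 0],
  [5, 0, 0, 0.022, 0, 0, 0],
  [5, 0, 0, 0.028, 0, 0, 0],
  [5, 0, 0, 0.034, 0, 0, 0],
])

```text
clock: 6.4
position: [0.5912, 0.1819, 0.0012]
ee_rot: [-0.707, -0.002, 0.002, 0.707]
ft_force: [0.8, -1.7, 1.8]
grip_width: 0.131
```

```bash
python3 go.py
python3 - <<'E'
from h import *
c=cam("scene");save(c,"b1.png",(230,190,390,310),5)
E
```

```text
t 6.4 pos [0.5912 0.1819 0.0012] yaw 90.39 down [-1.e-04  2.e-04 -1.e+00] F [ 0.8 -1.7  1.8] grip mm 11.2 j [ 0.21  0.64 -0.77  1.65  0.5   1.06  0.87]
```

View pics/b1.png

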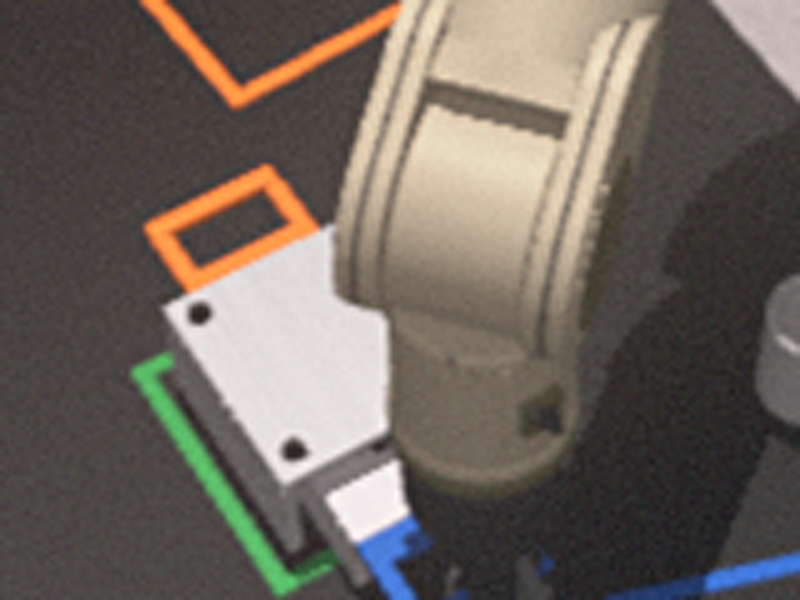

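Request:
send_rows([
  [5, 0, 0, 0.007, 0, 0, 0],
  [5, 0, 0, 0.015, 0, 0, 0],
  [5, 0, 0, 0.023, 0, 0, 0],
  [5, 0, 0, 0.031, 0, 0, 0],
  [5, 0, 0, 0.039, 0, 0, 0],
  [5, 0, 0, 0.047, 0, 0, 0],
  [5, 0, 0, 0.055, 0, 0, 0],
  [5, 0, 0, 0.063, 0, 0, 0],
  [5, 0, 0, 0.071, 0, 0, 0],
  [5, 0, 0, 0.075, 0, 0, 0],
])

```text
clock: 7.28
position: [0.5906, 0.2576, 0.0013]
ee_rot: [-0.707, -0.003, 0.003, 0.707]
ft_force: [0.4, -2.6, 1.1]
grip_width: 0.13
```

```bash
python3 go.py .5764 .2422 .0005 -16.8
python3 - <<'E'
from h import *
c=cam("scene");save(c,"b2.png",(230,190,430,340),4)
E
```

```text
t 7.28 pos [0.5906 0.2576 0.0013] yaw 90.43 down [ 0.e+00  7.e-04 -1.e+00] F [ 0.4 -2.6  1.1] grip mm 11.1 j [ 0.08  0.69 -0.77  1.57  0.52  1.09  0.76]
shift [-0.0143  0.0008 -0.0153] rv [-1.000e-03  1.871e+00 -1.000e-03]
```

View pics/b2.png

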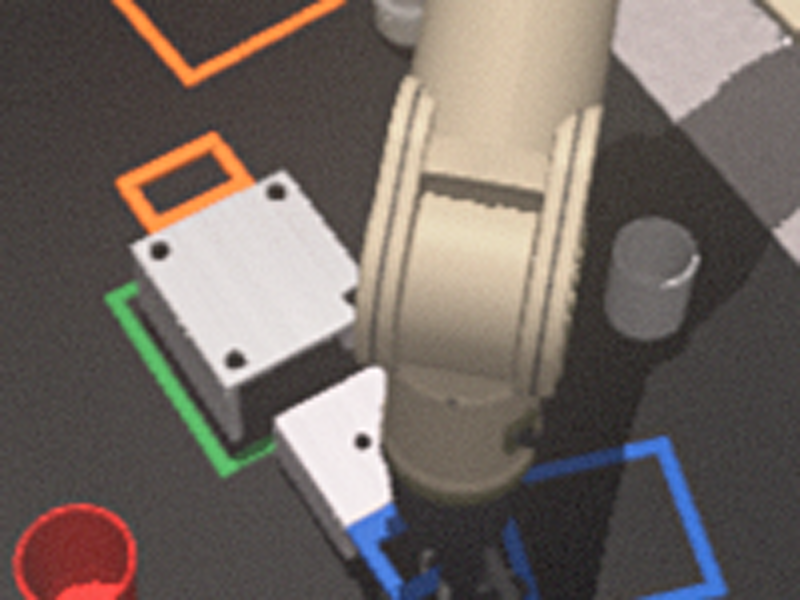

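Request:
send_rows([
  [5, 0, 0, 0, 0, 0.08, 0],
  [5, 0, 0, 0, 0, 0.17, 0],
  [5, 0, 0, 0, 0, 0.26, 0],
  [5, 0, 0, 0, 0, 0.35, 0],
  [5, 0, 0, 0, 0, 0.44, 0],
  [5, 0, 0, 0, 0, 0.53, 0],
  [5, 0, 0, 0, 0, 0.62, 0],
  [5, 0, 0, 0, 0, 0.71, 0],
  [5, 0, 0, 0, 0, 0.8, 0],
  [5, 0, 0, 0, 0, 0.88, 0],
])

```text
clock: 8.17
position: [0.5914, 0.2558, 0.0014]
ee_rot: [-0.64, 0.3, -0.301, 0.64]
ft_force: [1.4, -1.4, 1.9]
grip_width: 0.128
```

```bash
python3 go.py .5764 .2422 .0005 -16.8
python3 - <<'E'
from h import *
c=cam("scene");save(c,"b3.png",(230,190,430,340),4)
E
```

```text
t 8.17 pos [0.5914 0.2558 0.0014] yaw 39.67 down [ 9.e-04  3.e-04 -1.e+00] F [ 1.4 -1.4  1.9] grip mm 10.9 j [-0.04  0.63 -0.6   1.58  0.39  1.05 -0.05]
shift [ 0.0009  0.0009 -0.0203] rv [-0.001  0.986 -0.   ]
```

View pics/b3.png

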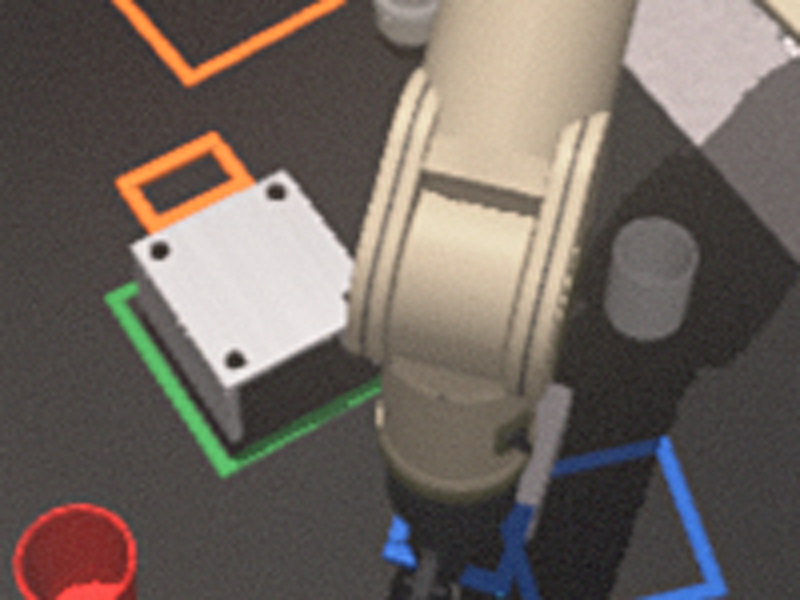

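Request:
send_rows([
  [5, 0, 0, 0, 0, 0.1, 0],
  [5, 0, 0, -0.002, 0, 0.2, 0],
  [5, 0, 0, -0.004, 0, 0.3, 0],
  [5, 0, 0, -0.007, 0, 0.4, 0],
  [5, 0, 0, -0.01, 0, 0.5, 0],
  [5, 0, 0, -0.013, 0, 0.6, 0],
  [5, 0.001, 0, -0.016, 0, 0.7, 0],
  [5, 0.001, 0, -0.018, 0, 0.8, 0],
  [5, 0.001, 0, -0.02, 0, 0.9, 0],
  [5, 0.001, 0, -0.02, 0, 0.986, 0],
])

```text
clock: 9.05
position: [0.576, 0.2419, 0.0012]
ee_rot: [0.422, -0.567, 0.567, -0.422]
ft_force: [-1.1, -1.9, 2.3]
grip_width: 0.128
```

```bash
python3 go.py .5764 .2422 .0005 -16.8
python3 - <<'E'
from h import *
c=cam("top");save(c,"b4.png",(150,130,350,280),4)
c=cam("scene");save(c,"b5.png",(280,230,440,350),5)
E
```

```text
t 9.05 pos [0.576  0.2419 0.0012] yaw -16.73 down [-2.e-04 -4.e-04 -1.e+00] F [-1.1 -1.9  2.3] grip mm 10.8 j [-0.15  0.55 -0.41  1.64  0.25  1.   -0.94]
shift [-0.0004  0.0007  0.0003] rv [0.    0.001 0.   ]
```

View pics/b4.png

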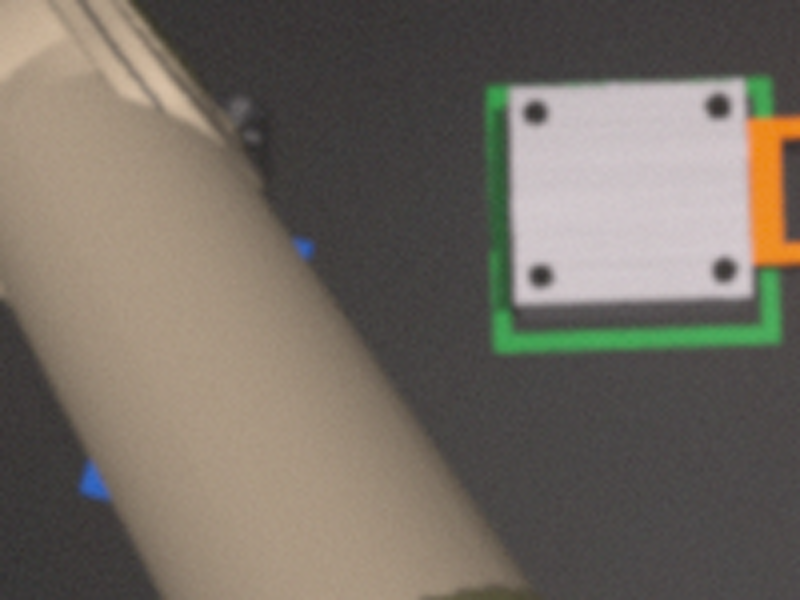

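View pics/b5.png

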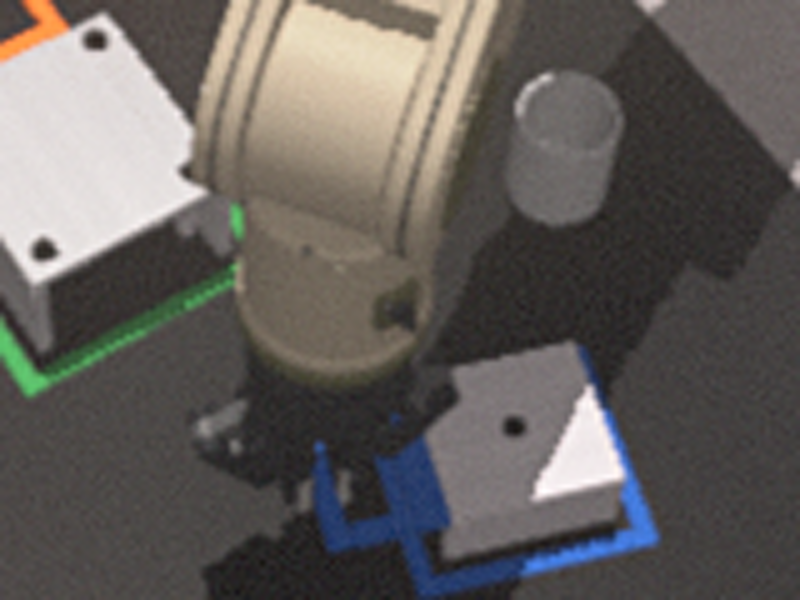

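```bash
cat > st.py <<'E'
from meas import *
def stand(c,zt,cx,cy,rad=.085):
    P=cloud(c); m=(abs(P[...,2]-zt)<.008)&(np.hypot(P[...,0]-cx,P[...,1]-cy)<rad)&~cols(c)["blue"]&~cols(c)["orange"]
    m=cv2.morphologyEx(m.astype(np.uint8),cv2.MORPH_OPEN,np.ones((2,2)))
    cs,_=cv2.findContours(m,0,1); q=max(cs,key=cv2.contourArea)
    w=np.array([ray(c,u,v,zt)[:2]*1000 for u,v in q[:,0]],np.float32)
    (x,y),(a,b),g=cv2.minAreaRect(w)
    if a<b:a,b,g=b,a,g+90
    return np.round([x,y,a,b,(g+90)%180-90],1)
E
python3 - <<'E'
from st import *
c=cam("scene");print(stand(c,.048,.48,.271))
c=cam("top");print(stand(c,.072,.592,.024,.1))
E
```

```text
[482.  276.7  90.6  82.5 -16.1]
[589.8  22.  129.6 120.2 -88.8]
```

```bash
python3 - <<'E'
from st import *
for n in("scene","top"):
  c=dict(np.load(n+"0.npz"));print(n,stand(c,.072,.592,.024,.1))
c=cam("scene");print(stand(c,.072,.592,.024,.1))
E
```

```text
scene [595.7  30.8 132.1 120.7 -88.9]
top [589.7  22.  129.6 120.3 -88.8]
[596.   30.3 131.1 121.2 -88.9]
```

Request:
send_rows([
  [5, 0.002, 0, 0, 0, 0, 0],
  [5, 0.005, 0, 0, 0, 0, 0],
  [5, 0.005, 0, 0, 0, 0, 0],
  [20, 0.005, 0, 0, 0, 0, 0],
  [30, 0.005, 0, 0, 0, 0, 0],
  [35, 0.005, 0, 0, 0, 0, 0],
  [35, 0.005, 0, 0, 0, 0, 0],
])

```text
clock: 9.88
position: [0.5747, 0.237, 0.0009]
ee_rot: [0.423, -0.567, 0.567, -0.423]
ft_force: [0.0, -0.2, -0.9]
grip_width: 0.354
```

```bash
python3 go.py; python3 - <<'E'
from st import *
c=cam("scene");print(stand(c,.048,.48,.271));save(c,"b6.png",(280,230,440,350),5)
E
```

```text
t 9.88 pos [0.5747 0.237  0.0009] yaw -16.56 down [-4.e-04 -5.e-04 -1.e+00] F [ 0.  -0.2 -0.9] grip mm 30.1 j [-0.14  0.55 -0.41  1.65  0.25  0.99 -0.93]
[480.6 271.6  90.3  83.2 -16.6]
```

View pics/b6.png

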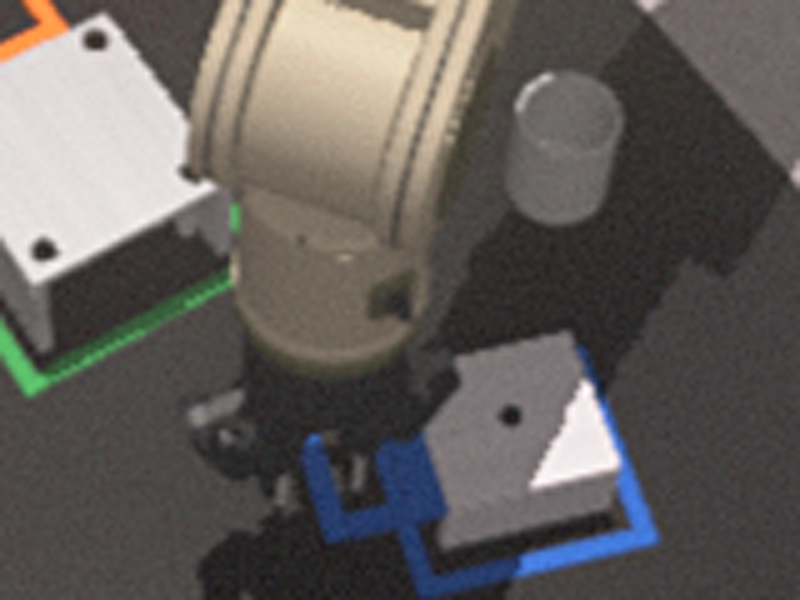

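Request:
send_rows([
  [38, 0, -0.01, 0, 0, 0, 0],
  [38, 0, -0.03, 0, 0, 0, 0],
  [38, 0, -0.06, 0, 0, 0, 0],
  [38, 0, -0.09, 0, 0, 0, 0],
  [38, 0, -0.12, 0, 0, 0, 0],
  [38, 0.15, -0.14, 0, 0, 0, 0],
  [38, 0.3, -0.14, 0, 0, 0, 0],
  [38, 0.3, -0.14, 0, 0, 0, 0],
  [38, 0.3, -0.14, 0, 0, 0, 0],
  [38, 0.3, -0.14, 0, 0, 0, 0],
])

```text
clock: 10.77
position: [0.5149, 0.0366, 0.1371]
ee_rot: [0.423, -0.566, 0.567, -0.423]
ft_force: [1.4, -0.3, -0.1]
grip_width: 0.378
```

```bash
python3 - <<'E'
from st import *
c=cam("top");save(c,"b7.png",(140,130,340,280),4)
print(stand(c,.048,.48,.271))
for i in (0,1):
  for zl,zh,zp in((-.01,.012,0),(.03,.06,.048)):
    for r in rect(c,"blue",zl,zh,zp,inner=i):print(*r)
E
python3 go.py .593 -.098 .14 -90.5
```

```text
[475.5 262.4  91.7  81.5 -16.3]
blue out [479.6 271.4 129.8 118.1 -17. ] px [200. 238.] z med -0.0001
blue out [550.6 243.5  81.7  59.9  73.7] px [209. 200.] z med 0.0472
blue in [552.5 242.7  62.   35.5  73.3] px [209. 198.] z med 0.0472
t 10.82 pos [0.5136 0.0273 0.1372] yaw -17.04 down [-2.0e-04 -4.3e-03 -1.0e+00] F [ 2.6 -7.4 -0.4] grip mm 32.0 j [ 0.19  0.17 -0.37  1.83  0.07  1.16 -0.5 ]
shift [ 0.0965 -0.0023  0.1127] rv [-0.004  1.282  0.003]
```

View pics/b7.png

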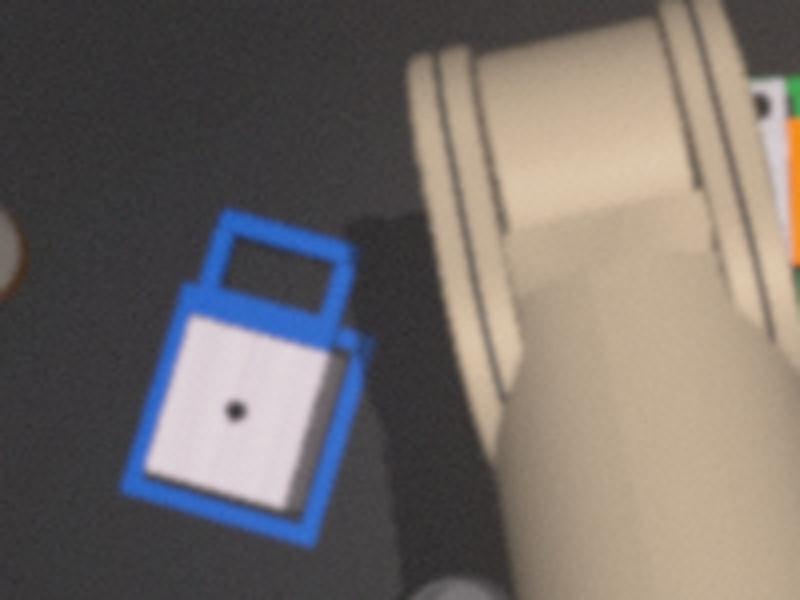

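```bash
python3 - <<'E'
from st import *
c=cam("top");save(c,"b8.png",(165,195,240,270),10)
s=cam("scene");save(s,"b9.png",(335,275,425,365),8)
E
python3 go.py
```

```text
t 10.92 pos [0.5154 0.0345 0.1372] yaw -16.9 down [ 0.0013 -0.0016 -1.    ] F [0.3 0.9 0.2] grip mm 32.4 j [ 0.19  0.17 -0.38  1.82  0.07  1.16 -0.51]
```

View pics/b8.png

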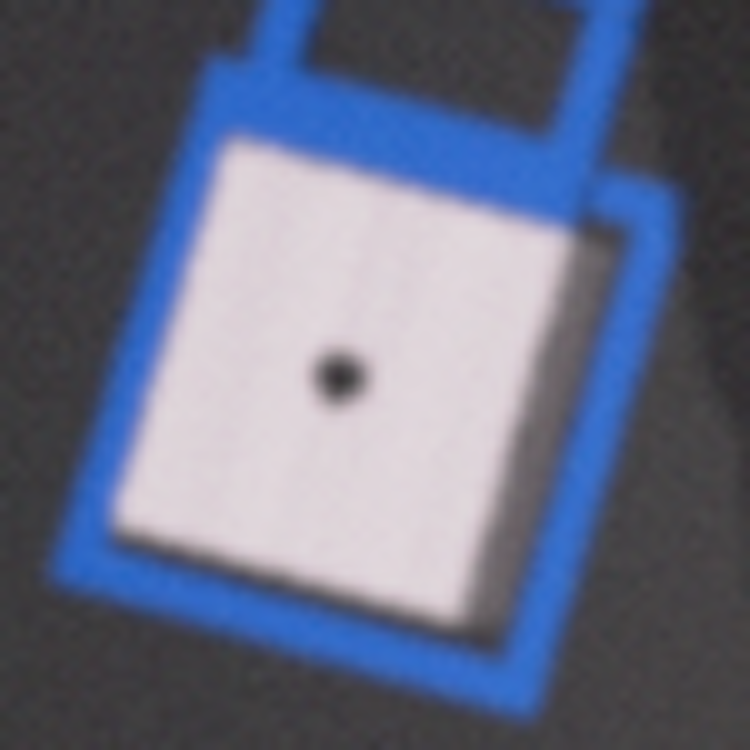

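View pics/b9.png

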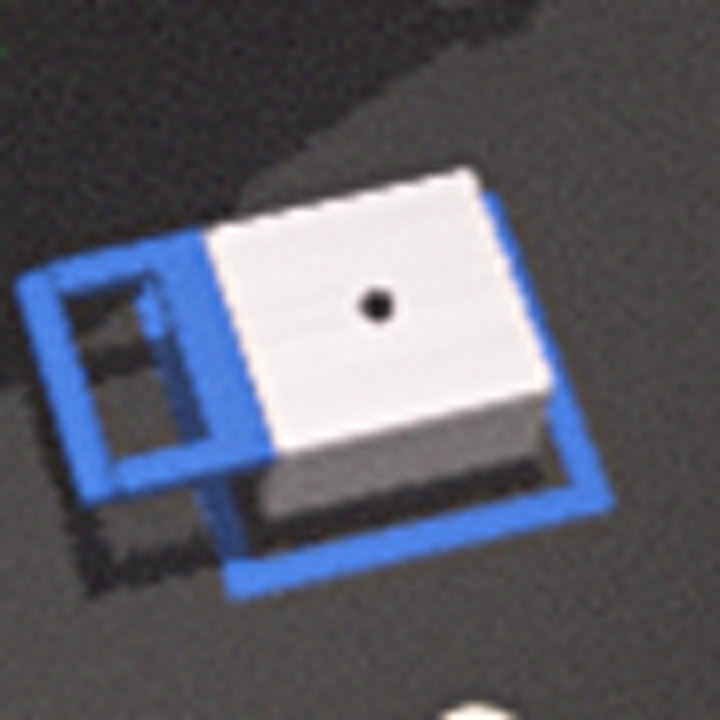

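```bash
python3 - <<'E'
from st import *
s=cam("scene")
a=np.radians(-16.8);ex=np.array([np.cos(a),np.sin(a)]);ey=np.array([-np.sin(a),np.cos(a)])
o=np.array([.4802,.2715])
for u,v in((265,515),(400,488),(540,455)):
    d=ray(s,335+u/8,275+v/8,0)[:2]-o;print("wall",(d@ex*1000).round(1),(d@ey*1000).round(1))
for u,v in((250,553),(565,487),(400,520)):
    d=ray(s,335+u/8,275+v/8,0)[:2]-o;print("tape in",(d@ex*1000).round(1),(d@ey*1000).round(1))
for u,v,z in((205,232,.048),(472,168,.048),(552,385,.048),(275,455,.048),(378,305,.054)):
    d=ray(s,335+u/8,275+v/8,z)[:2]-o;print("top",(d@ex*1000).round(1),(d@ey*1000).round(1))
t=cam("top");o=np.array([.4792,.2714])
for u,v,z in((225,130,.048),(575,225,.048),(465,625,.048),(110,525,.048),(340,378,.054),(500,650,0)):
    d=ray(t,165+u/10,195+v/10,z)[:2]-o;print("top cam",(d@ex*1000).round(1),(d@ey*1000).round(1))
E
```

```text
wall 44.1 34.8
wall -0.0 36.6
wall -46.7 36.8
tape in 52.4 45.9
tape in -50.7 49.1
tape in 3.4 46.9
top 43.8 -41.7
top -45.5 -42.8
top -44.4 35.2
top 45.3 36.6
top 0.5 -1.2
top cam 44.8 33.9
top cam 46.0 -46.8
top cam -45.5 -49.1
top cam -46.1 32.5
top cam -0.9 -8.3
top cam -51.2 -47.8
```

```bash
python3 go.py .5747 .237 .07 -16.7
```

```text
t 11.02 pos [0.5159 0.0386 0.1369] yaw -16.56 down [ 1.2e-03  2.0e-04 -1.0e+00] F [-0.   0.4  0.8] grip mm 32.3 j [ 0.18  0.17 -0.38  1.82  0.07  1.16 -0.51]
shift [-2.069e-01  6.700e-02 -2.000e-04] rv [-0.001  0.002 -0.   ]
```

Request:
send_rows([
  [38, -0.04, 0, 0, 0, 0, 0],
  [38, -0.08, 0, 0, 0, 0, 0],
  [38, -0.12, 0, 0, 0, 0, 0],
  [38, -0.16, 0, 0, 0, 0, 0],
  [38, -0.19, 0.02, 0, 0, 0, 0],
  [38, -0.207, 0.04, 0, 0, 0, 0],
  [38, -0.207, 0.04, 0, 0, 0, 0],
  [38, -0.207, 0.04, 0, 0, 0, 0],
])

```text
clock: 11.68
position: [0.5731, 0.2392, 0.0947]
ee_rot: [-0.425, 0.567, -0.565, 0.423]
ft_force: [0.3, 0.3, 0.3]
grip_width: 0.382
```

```bash
python3 go.py .5747 .237 .001 -16.7
```

```text
t 11.68 pos [0.5731 0.2392 0.0947] yaw -16.32 down [-3.e-03  2.e-04 -1.e+00] F [0.3 0.3 0.3] grip mm 32.5 j [-0.12  0.45 -0.45  1.58  0.21  1.16 -0.9 ]
shift [0.0016 0.0937 0.0024] rv [0.003 0.007 0.001]
```

Request:
send_rows([
  [38, 0.001, 0.03, 0.002, 0.002, 0.007, 0],
  [38, 0.001, 0.06, 0.002, 0.002, 0.007, 0],
  [38, 0.001, 0.08, 0.002, 0.002, 0.007, 0],
  [38, 0.001, 0.093, 0.002, 0.002, 0.007, 0],
  [38, 0.001, 0.093, 0.002, 0.002, 0.007, 0],
  [20, 0.001, 0.093, 0.002, 0.002, 0.007, 0],
  [5, 0.001, 0.093, 0.002, 0.002, 0.007, 0],
  [5, 0.001, 0.093, 0.002, 0.002, 0.007, 0],
  [5, 0.001, 0.093, 0.002, 0.002, 0.007, 0],
])

```text
clock: 12.43
position: [0.5774, 0.2355, 0.0048]
ee_rot: [0.419, -0.567, 0.569, -0.422]
ft_force: [0.5, -0.3, 3.2]
grip_width: 0.125
```

```bash
python3 go.py .5764 .2422 .001 -16.8
```

```text
t 12.43 pos [0.5774 0.2355 0.0048] yaw -16.96 down [ 4.6e-03  2.0e-04 -1.0e+00] F [ 0.5 -0.3  3.2] grip mm 10.6 j [-0.13  0.55 -0.43  1.65  0.26  1.   -0.94]
shift [-0.0061  0.0038 -0.0029] rv [-0.004 -0.003 -0.002]
```

Request:
send_rows([
  [5, -0.002, 0, 0, 0, 0, 0],
  [5, -0.004, 0, -0.001, 0, 0, 0],
  [5, -0.005, 0, -0.001, 0, 0, 0],
  [5, -0.005, 0, -0.001, 0, 0, 0],
  [20, -0.005, 0, -0.001, 0, 0, 0],
  [36, -0.005, 0, -0.001, 0, 0, 0],
  [36, -0.005, 0, -0.001, 0, 0, 0],
  [36, -0.005, 0, -0.001, 0, 0, 0],
])

```text
clock: 13.1
position: [0.5765, 0.2405, 0.0029]
ee_rot: [0.421, -0.568, 0.569, -0.421]
ft_force: [0.3, 0.4, -0.3]
grip_width: 0.361
```

```bash
python3 go.py; python3 - <<'E'
from st import *
s=cam("scene");print(stand(s,.048,.48,.271));save(s,"c1.png",(335,275,425,365),8)
E
```

```text
t 13.1 pos [0.5765 0.2405 0.0029] yaw -16.94 down [ 1.6e-03 -5.0e-04 -1.0e+00] F [ 0.3  0.4 -0.3] grip mm 30.6 j [-0.14  0.55 -0.43  1.64  0.26  1.   -0.95]
[482.8 275.1  90.1  82.7 -16. ]
```

View pics/c1.png

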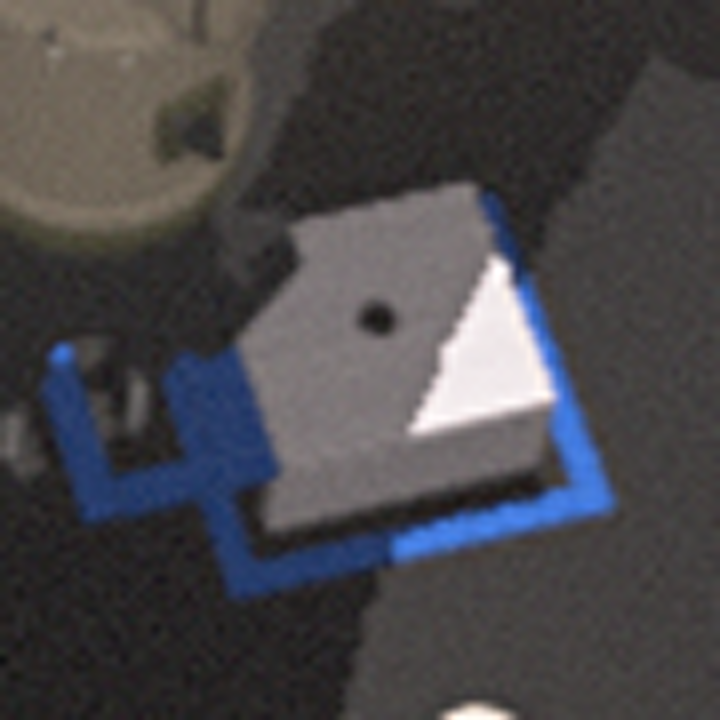

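Request:
send_rows([
  [38, 0, -0.01, 0, 0, 0, 0],
  [38, 0, -0.03, 0, 0, 0, 0],
  [38, 0, -0.06, 0, 0, 0, 0],
  [38, 0, -0.09, 0, 0, 0, 0],
  [38, 0.02, -0.12, 0, 0, 0.1, 0],
  [38, 0.06, -0.14, 0, 0, 0.2, 0],
  [38, 0.1, -0.14, 0, 0, 0.3, 0],
  [38, 0.14, -0.14, 0, 0, 0.4, 0],
  [38, 0.17, -0.14, 0, 0, 0.5, 0],
  [38, 0.2, -0.14, 0.0, 0, 0.6, 0],
])

```text
clock: 13.98
position: [0.5176, 0.0472, 0.1441]
ee_rot: [0.231, -0.667, 0.669, -0.233]
ft_force: [0.7, -0.4, 0.1]
grip_width: 0.379
```

```bash
python3 go.py .5945 -.0975 .12 -89.6; python3 - <<'E'
from st import *
t=cam("top");save(t,"c2.png",(165,195,240,270),10);print(stand(t,.048,.48,.271))
for r in rect(t,"blue",.03,.06,.048):print(*r)
s=cam("scene");print(stand(s,.048,.48,.271));save(s,"c3.png",(335,275,425,365),8)
E
```

```text
t 13.98 pos [0.5176 0.0472 0.1441] yaw -51.68 down [ 3.3e-03 -6.0e-04 -1.0e+00] F [ 0.7 -0.4  0.1] grip mm 32.3 j [ 0.11  0.16 -0.31  1.81  0.06  1.17 -1.13]
shift [0.0294 0.0245 0.1611] rv [-0.002  0.662 -0.003]
[477.9 266.3  91.6  80.7 -16.4]
blue out [552.9 247.6  81.5  59.8  73.7] px [207. 199.] z med 0.0471
[482.4 275.1  89.6  82.7 -16.3]
```

View pics/c2.png

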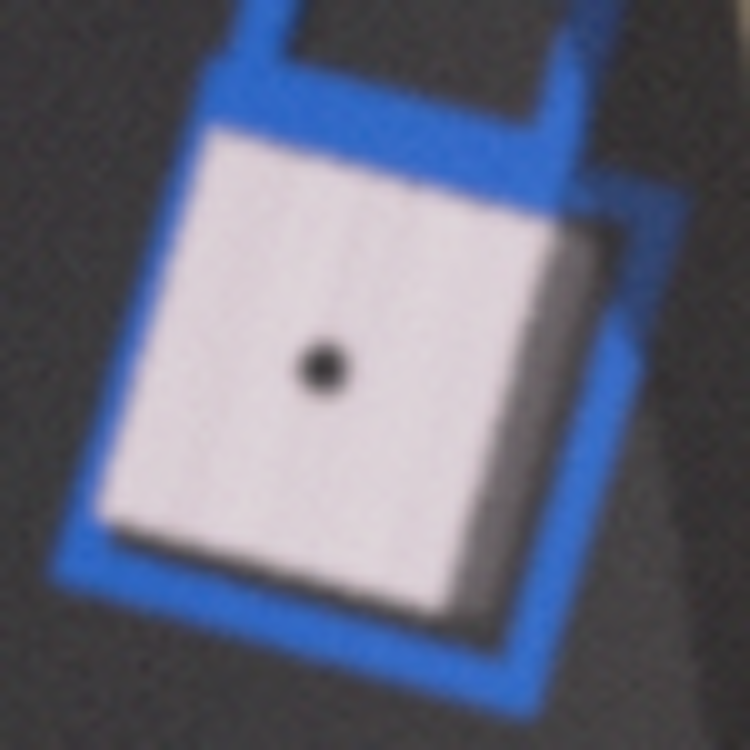

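View pics/c3.png

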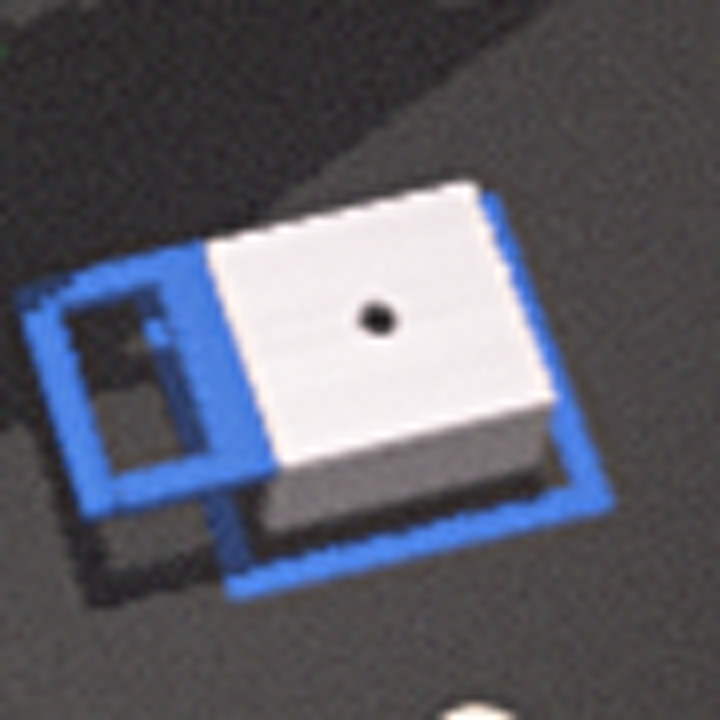

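Request:
send_rows([
  [42, 0.005, 0, 0.025, 0, 0.1, 0],
  [42, 0.01, 0, 0.05, 0, 0.2, 0],
  [42, 0.015, 0, 0.08, 0, 0.3, 0],
  [42, 0.02, 0, 0.11, 0, 0.4, 0],
  [42, 0.025, 0, 0.14, 0, 0.5, 0],
  [42, 0.029, 0, 0.161, 0, 0.6, 0],
  [42, 0.029, 0, 0.161, 0, 0.66, 0],
  [42, 0.029, 0.01, 0.161, 0, 0.66, 0],
  [42, 0.029, 0.015, 0.161, 0, 0.66, 0],
])

```text
clock: 14.83
position: [0.596, -0.0936, 0.1274]
ee_rot: [-0.006, 0.707, -0.707, 0.007]
ft_force: [-0.5, -0.5, 0.2]
grip_width: 0.422
```

```bash
python3 go.py .5945 -.0975 .012 -89.6; python3 - <<'E'
from st import *
t=cam("top");save(t,"d1.png",(290,120,390,220),6)
s=cam("scene");save(s,"d2.png",(230,170,330,270),6)
E
```

```text
t 14.83 pos [ 0.596  -0.0936  0.1274] yaw -88.94 down [ 1.6e-03  2.0e-04 -1.0e+00] F [-0.5 -0.5  0.2] grip mm 35.8 j [ 0.19  0.34 -0.14  1.62  0.05  1.18 -1.51]
shift [0.0018 0.1154 0.0039] rv [ 0.     0.012 -0.002]
```

View pics/d1.png

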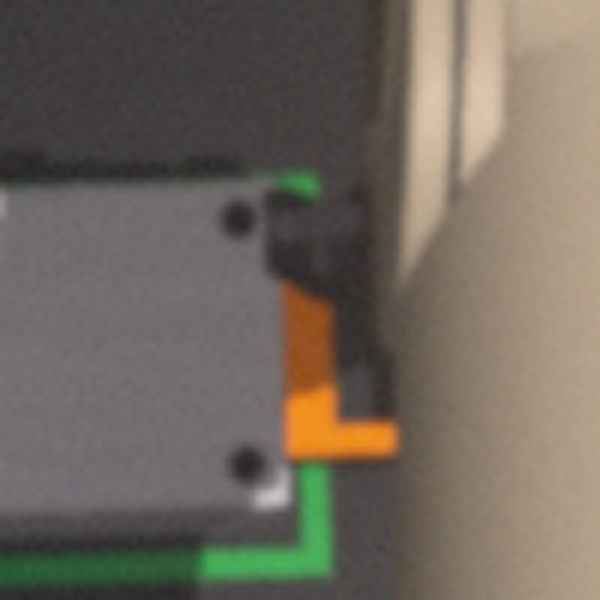

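View pics/d2.png

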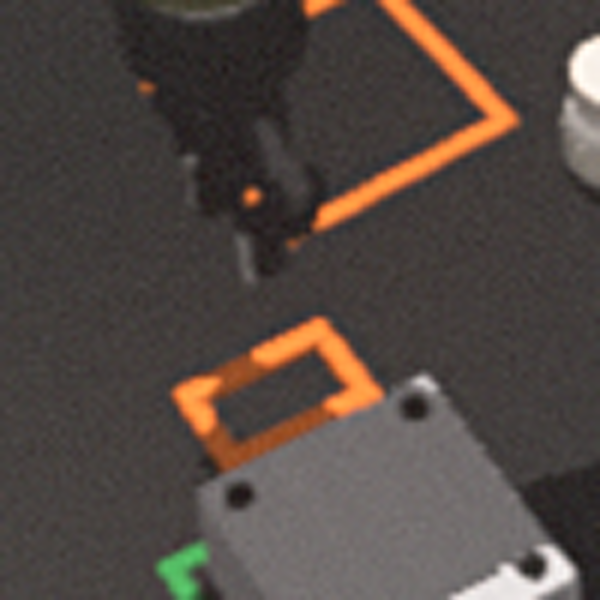

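Request:
send_rows([
  [42, 0.002, 0.01, 0.004, 0, 0.012, 0],
  [42, 0.002, 0.03, 0.004, 0, 0.012, 0],
  [42, 0.002, 0.05, 0.004, 0, 0.012, 0],
  [42, 0.002, 0.06, 0.004, 0, 0.012, 0],
  [42, 0.002, 0.07, 0.004, 0, 0.012, 0],
  [42, 0.002, 0.07, 0.004, 0, 0.012, 0],
  [42, 0.002, 0.07, 0.004, 0, 0.012, 0],
])

```text
clock: 15.52
position: [0.5943, -0.0987, 0.0584]
ee_rot: [0.001, -0.707, 0.707, -0.002]
ft_force: [1.0, -0.3, 0.9]
grip_width: 0.414
```

```bash
python3 go.py .5945 -.0975 .012 -89.6; python3 - <<'E'
from st import *
s=cam("scene");save(s,"d3.png",(250,200,310,260),10)
t=cam("top");save(t,"d4.png",(320,150,370,200),10)
E
```

```text
t 15.52 pos [ 0.5943 -0.0987  0.0584] yaw -89.82 down [ 1.8e-03 -6.0e-04 -1.0e+00] F [ 1.  -0.3  0.9] grip mm 35.2 j [ 0.2   0.41 -0.13  1.69  0.06  1.05 -1.52]
shift [-0.0001  0.0464 -0.0013] rv [-0.001 -0.004 -0.002]
```

View pics/d3.png

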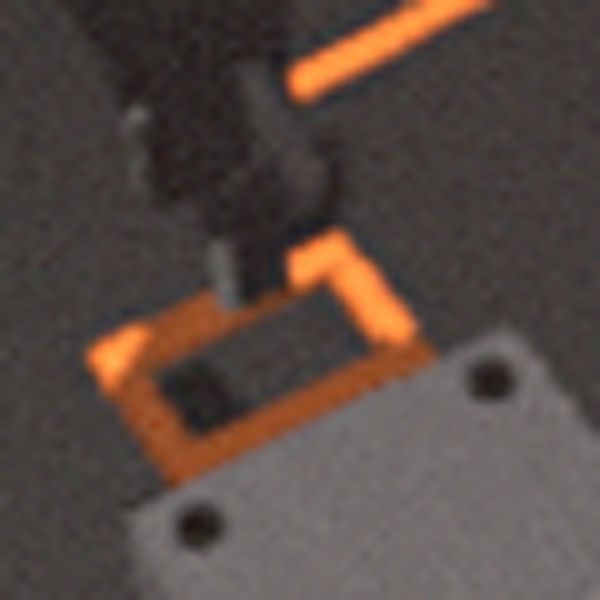

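View pics/d4.png

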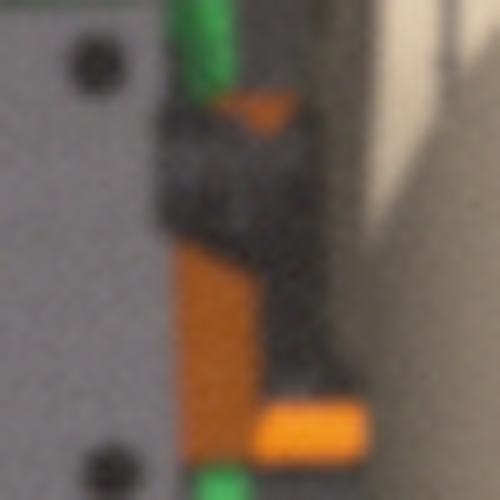

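Request:
send_rows([
  [42, 0, 0.01, -0.001, 0, 0, 0],
  [42, 0, 0.02, -0.001, 0, 0, 0],
  [42, 0, 0.03, -0.001, 0, 0, 0],
  [42, 0, 0.04, -0.001, 0, 0, 0],
  [42, 0, 0.046, -0.001, 0, 0, 0],
  [42, 0, 0.046, -0.001, 0, 0, 0],
])

```text
clock: 16.12
position: [0.5931, -0.0978, 0.0101]
ee_rot: [0.001, -0.707, 0.707, -0.001]
ft_force: [-0.6, -0.0, -0.5]
grip_width: 0.422
```

```bash
python3 go.py .5945 -.0975 .012 -89.6; python3 - <<'E'
from st import *
s=cam("scene");save(s,"d5.png",(250,200,310,260),10)
E
```

```text
t 16.12 pos [ 0.5931 -0.0978  0.0101] yaw -89.84 down [-1.2e-03 -3.0e-04 -1.0e+00] F [-0.6 -0.  -0.5] grip mm 35.9 j [ 0.19  0.47 -0.13  1.72  0.07  0.96 -1.53]
shift [-0.0014 -0.0019 -0.0003] rv [-0.    -0.004  0.001]
```

View pics/d5.png

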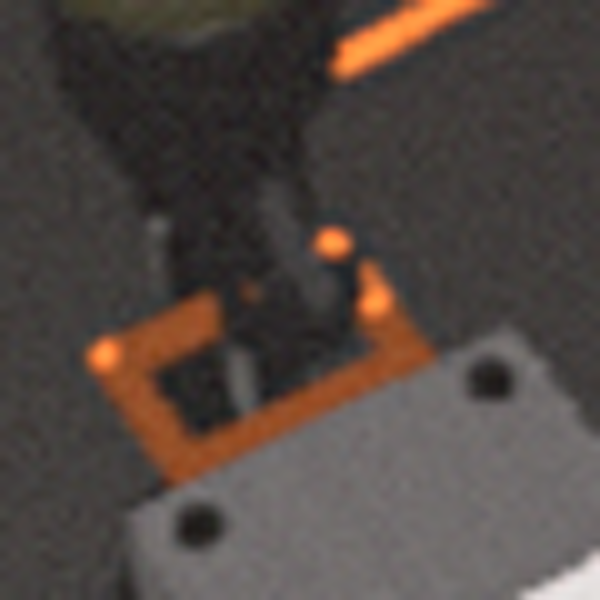

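The finger is in the slot. I'll close and pull.

Request:
send_rows([
  [20, 0, 0, 0, 0, 0, 0],
  [5, 0, 0, 0, 0, 0, 0],
  [5, 0, 0, 0, 0, 0, 0],
  [5, 0, 0, 0, 0, 0, 0],
  [5, 0, 0, 0.003, 0, 0, 0],
  [5, 0, 0, 0.008, 0, 0, 0],
  [5, 0, 0, 0.014, 0, 0, 0],
  [5, 0, 0, 0.02, 0, 0, 0],
])

```text
clock: 16.83
position: [0.5947, -0.1182, 0.0125]
ee_rot: [0.0, -0.707, 0.707, -0.002]
ft_force: [0.1, 5.0, 2.3]
grip_width: 0.13
```

```bash
python3 go.py .5945 -.258 .012 -89.6; python3 - <<'E'
from st import *
s=cam("scene");save(s,"d6.png",(230,180,350,300),6);print(stand(s,.072,.592,.024,.1))
E
```

```text
t 16.83 pos [ 0.5947 -0.1182  0.0125] yaw -89.83 down [ 2.5e-03 -3.0e-04 -1.0e+00] F [0.1 5.  2.3] grip mm 11.1 j [ 0.22  0.47 -0.12  1.71  0.07  0.97 -1.5 ]
shift [0.0007 0.0005 0.1398] rv [-0.    -0.004 -0.002]
[595.7  30.1 133.1 121.1 -88.6]
```

View pics/d6.png

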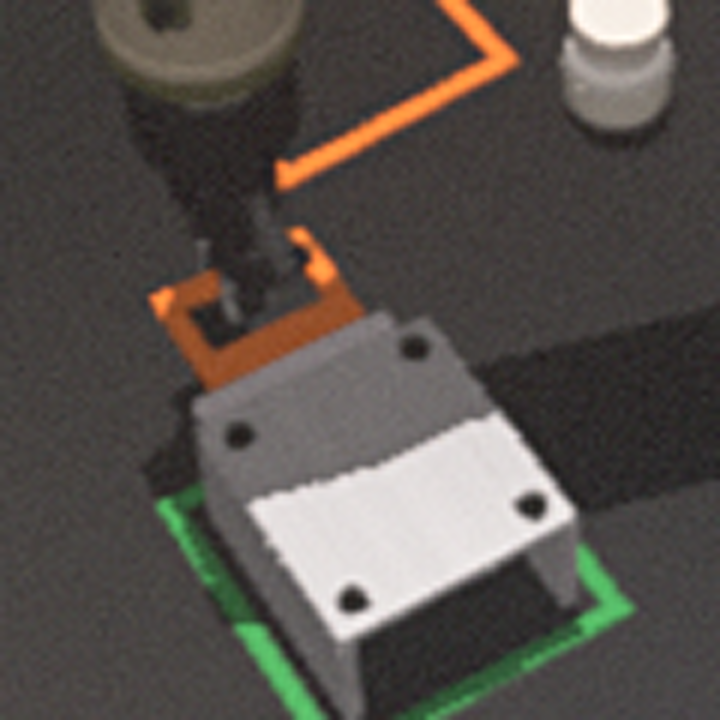

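Request:
send_rows([
  [5, 0, 0, 0.008, 0, 0, 0],
  [5, 0, 0, 0.016, 0, 0, 0],
  [5, 0, 0, 0.024, 0, 0, 0],
  [5, 0, 0, 0.032, 0, 0, 0],
  [5, 0, 0, 0.04, 0, 0, 0],
  [5, 0, 0, 0.048, 0, 0, 0],
  [5, 0, 0, 0.056, 0, 0, 0],
  [5, 0, 0, 0.064, 0, 0, 0],
  [5, 0, 0, 0.072, 0, 0, 0],
  [5, 0, 0, 0.078, 0, 0, 0],
])

```text
clock: 17.72
position: [0.5945, -0.1972, 0.0123]
ee_rot: [0.0, -0.707, 0.707, -0.001]
ft_force: [0.7, 3.2, 2.0]
grip_width: 0.13
```

```bash
python3 go.py .5945 -.258 .012 -89.6; python3 - <<'E'
from st import *
s=cam("scene");save(s,"d7.png",(230,150,350,300),4);print(stand(s,.072,.592,.024,.1))
E
```

```text
t 17.72 pos [ 0.5945 -0.1972  0.0123] yaw -89.88 down [ 0.0018 -0.001  -1.    ] F [0.7 3.2 2. ] grip mm 11.0 j [ 0.32  0.51 -0.1   1.65  0.06  0.99 -1.36]
shift [0.0002 0.0003 0.0608] rv [-0.001 -0.005 -0.002]
[595.7  30.5 131.4 120.6 -88.9]
```

Request:
send_rows([
  [5, 0, 0, 0.008, 0, 0, 0],
  [5, 0, 0, 0.016, 0, 0, 0],
  [5, 0, 0, 0.024, 0, 0, 0],
  [5, 0, 0, 0.032, 0, 0, 0],
  [5, 0, 0, 0.04, 0, 0, 0],
  [5, 0, 0, 0.048, 0, 0, 0],
  [5, 0, 0, 0.056, 0, 0, 0],
  [5, 0, 0, 0.06, 0, 0, 0],
  [5, 0, 0, 0.061, 0, 0, 0],
])

```text
clock: 18.52
position: [0.5946, -0.2584, 0.0123]
ee_rot: [-0.0, -0.707, 0.708, -0.001]
ft_force: [-1.3, 2.3, 4.2]
grip_width: 0.132
```

```bash
python3 go.py .5786 -.2575 .012 4.9; python3 - <<'E'
from st import *
s=cam("scene");save(s,"d8.png",(200,120,360,300),4);print(stand(s,.072,.592,.024,.1))
E
```

```text
t 18.52 pos [ 0.5946 -0.2584  0.0123] yaw -89.92 down [ 0.0018 -0.0013 -1.    ] F [-1.3  2.3  4.2] grip mm 11.2 j [ 0.4   0.55 -0.08  1.59  0.05  1.01 -1.26]
shift [ 0.016   0.0003 -0.001 ] rv [-0.002 -1.655 -0.   ]
[595.8  30.8 131.8 121.2 -88.7]
```

View pics/d8.png

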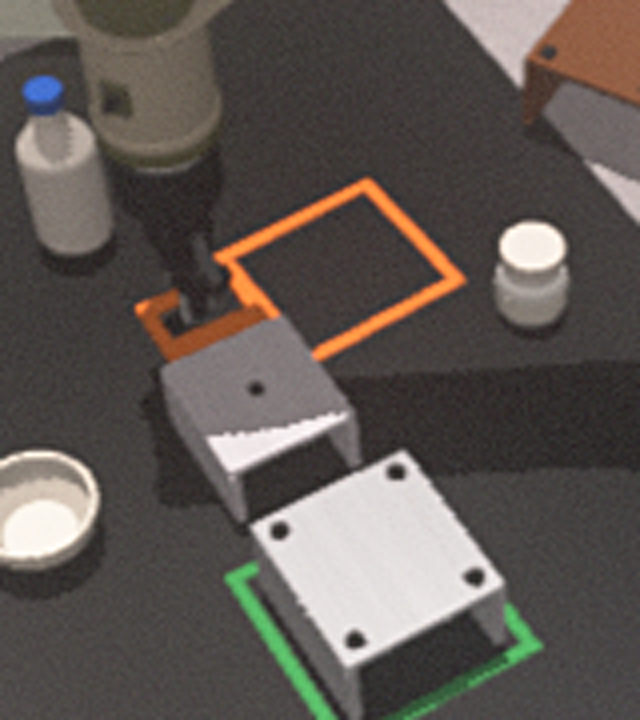

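Request:
send_rows([
  [5, 0, 0, 0, 0, -0.06, 0],
  [5, 0, 0, 0, 0, -0.14, 0],
  [5, 0, 0, 0, 0, -0.23, 0],
  [5, 0, 0, 0, 0, -0.32, 0],
  [5, 0, 0, 0, 0, -0.41, 0],
  [5, 0, 0, 0, 0, -0.5, 0],
  [5, 0.002, 0, 0, 0, -0.59, 0],
  [5, 0.004, 0, 0, 0, -0.67, 0],
  [5, 0.006, 0, 0, 0, -0.75, 0],
  [5, 0.008, 0, 0, 0, -0.83, 0],
])

```text
clock: 19.4
position: [0.5876, -0.2567, 0.0128]
ee_rot: [0.286, -0.645, 0.647, -0.288]
ft_force: [1.9, 1.6, 2.8]
grip_width: 0.137
```

```bash
python3 go.py .5786 -.2575 .012 4.9; python3 - <<'E'
from st import *
s=cam("scene");save(s,"d9.png",(200,120,360,300),4)
E
```

```text
t 19.4 pos [ 0.5876 -0.2567  0.0128] yaw -42.05 down [ 0.0036 -0.001  -1.    ] F [1.9 1.6 2.8] grip mm 11.7 j [ 0.53  0.54 -0.24  1.6   0.15  1.01 -0.5 ]
shift [ 0.0066  0.0008 -0.0062] rv [-0.004 -0.819 -0.   ]
```

View pics/d9.png

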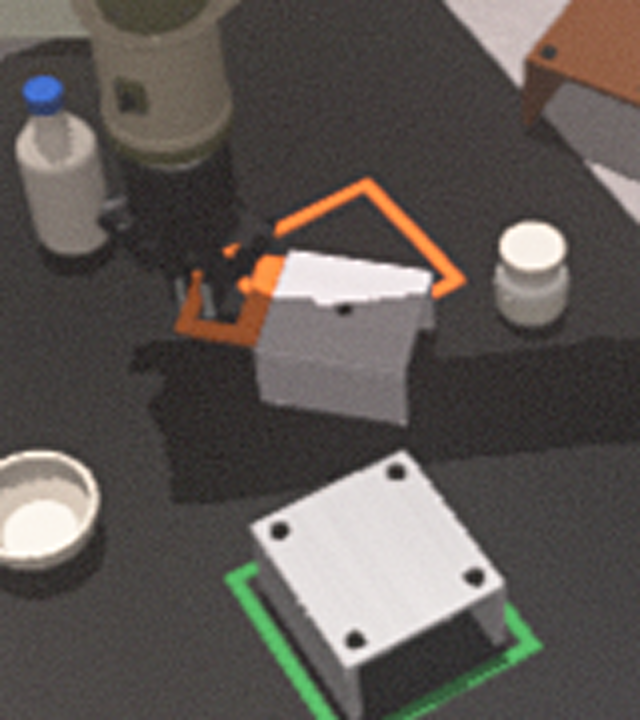

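Request:
send_rows([
  [5, 0.001, 0, 0, 0, -0.08, 0],
  [5, 0.002, 0, -0.001, 0, -0.16, 0],
  [5, 0.003, 0, -0.002, 0, -0.24, 0],
  [5, 0.004, 0, -0.003, 0, -0.32, 0],
  [5, 0.005, 0, -0.004, 0, -0.4, 0],
  [5, 0.006, 0, -0.005, 0, -0.48, 0],
  [5, 0.007, 0, -0.006, 0, -0.56, 0],
  [5, 0.007, 0, -0.006, 0, -0.65, 0],
  [5, 0.007, 0, -0.006, 0, -0.74, 0],
  [5, 0.007, 0, -0.006, 0, -0.81, 0],
])

```text
clock: 20.28
position: [0.5779, -0.2577, 0.0126]
ee_rot: [-0.518, 0.48, -0.482, 0.519]
ft_force: [-1.4, 2.2, 3.3]
grip_width: 0.127
```

```bash
python3 go.py .5786 -.2575 .012 4.9; python3 - <<'E'
from st import *
s=cam("scene");save(s,"e1.png",(225,130,325,230),7);print(stand(s,.06,.468,-.267,.1))
for r in rect(s,"orange",-.01,.012,0):print(*r)
t=cam("top");save(t,"e2.png",(380,160,500,280),6);print(stand(t,.06,.468,-.267,.1))
E
```

```text
t 20.28 pos [ 0.5779 -0.2577  0.0126] yaw 4.28 down [ 2.2e-03 -6.0e-04 -1.0e+00] F [-1.4  2.2  3.3] grip mm 10.8 j [ 0.66  0.55 -0.4   1.62  0.24  1.02  0.25]
shift [-0.0002  0.0006  0.0007] rv [-0.002 -0.011  0.001]
[ 468.7 -254.4  110.2  105.6    4.7]
orange out [ 464.6 -230.5  148.1   66.4    2.7] px [291. 199.] z med -0.0001
[ 464.9 -264.   113.7   95.9    3.7]
```

View pics/e1.png

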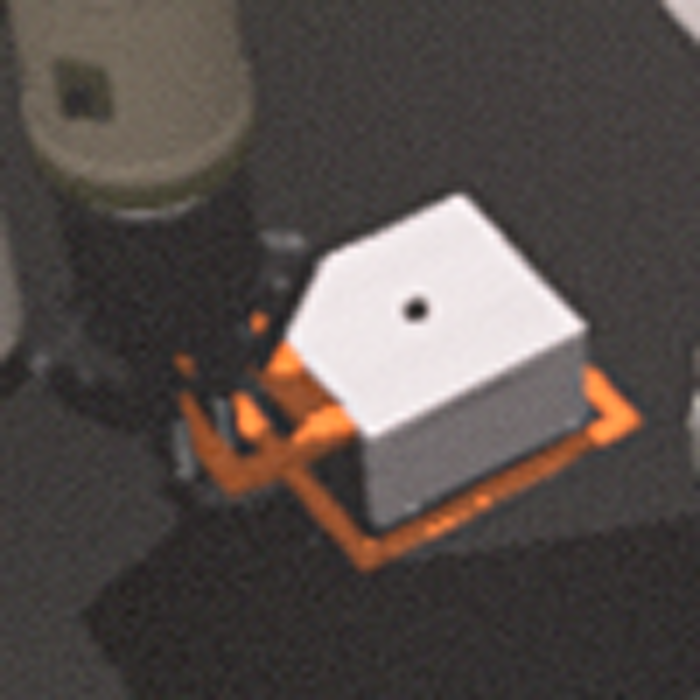

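View pics/e2.png

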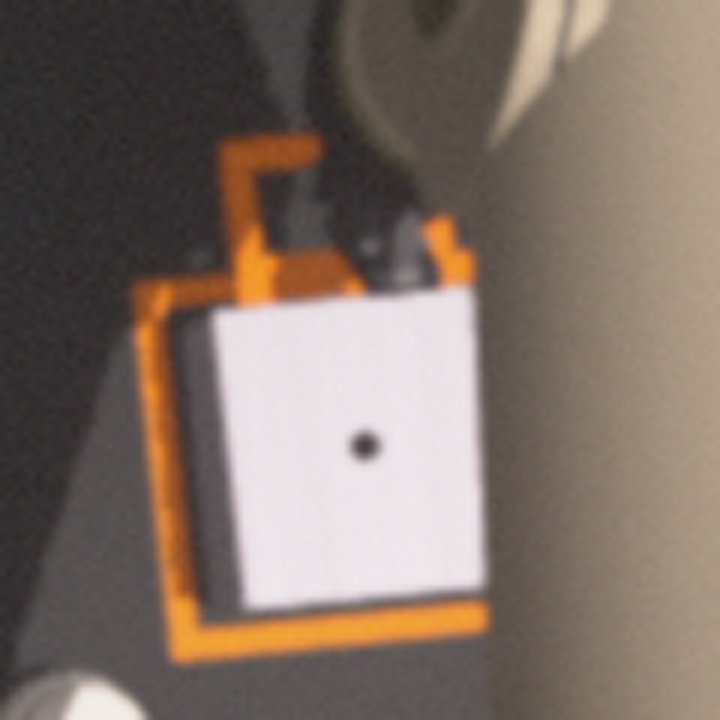

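```bash
cat > lc.py <<'E'
from st import *
def loc(c,o,a,pts,x0,y0,s):
    a=np.radians(a);ex=np.array([np.cos(a),np.sin(a)]);ey=np.array([-np.sin(a),np.cos(a)])
    for u,v,z in pts:
        d=ray(c,x0+u/s,y0+v/s,z)[:2]-np.array(o);print((u,v,z),(d@ex*1000).round(1),(d@ey*1000).round(1))
E
python3 - <<'E'
from lc import *
s=cam("scene");print("scene: wall foot x2, top corners, button")
loc(s,(.4687,-.2665),4.9,[(375,528,0),(585,425,0),(370,437,.06),(588,325,.06),(462,192,.06),(416,310,.066),(368,545,0),(597,440,0)],225,130,7)
t=cam("top");print("top")
loc(t,(.4672,-.2672),4.9,[(200,610,0),(172,330,0),(213,312,.06),(242,610,.06),(487,585,.06),(475,290,.06),(365,445,.066),(198,630,0)],380,160,6)
E
```

```text
scene: wall foot x2, top corners, button
(375, 528, 0) 56.1 52.9
(585, 425, 0) -51.5 57.7
(370, 437, 0.06) 54.6 54.2
(588, 325, 0.06) -56.0 55.6
(462, 192, 0.06) -56.6 -42.6
(416, 310, 0.066) 1.9 9.9
(368, 545, 0) 63.8 59.1
(597, 440, 0) -50.8 68.0
top
(200, 610, 0) -56.1 54.8
(172, 330, 0) 52.7 53.6
(213, 312, 0.06) 52.6 50.3
(242, 610, 0.06) -56.7 51.9
(487, 585, 0.06) -56.4 -37.9
(475, 290, 0.06) 51.2 -46.2
(365, 445, 0.066) -1.6 2.1
(198, 630, 0) -63.6 56.4
```

Request:
send_rows([
  [5, 0.001, 0, 0, 0, -0.006, 0],
  [5, 0.003, 0, 0.001, 0, -0.012, 0],
  [5, 0.003, 0, 0.001, 0, -0.012, 0],
  [5, 0.003, 0, 0.001, 0, -0.012, 0],
  [20, 0.003, 0, 0.001, 0, -0.012, 0],
  [36, 0.003, 0, 0.001, 0, -0.012, 0],
  [36, 0.003, 0, 0.001, 0, -0.012, 0],
  [36, 0.003, 0, 0.001, 0, -0.012, 0],
])

```text
clock: 21.15
position: [0.5786, -0.2613, 0.0121]
ee_rot: [-0.52, 0.478, -0.479, 0.521]
ft_force: [-0.8, 0.5, -0.6]
grip_width: 0.363
```

```bash
python3 go.py
```

```text
t 21.15 pos [ 0.5786 -0.2613  0.0121] yaw 4.79 down [ 1.5e-03 -9.0e-04 -1.0e+00] F [-0.8  0.5 -0.6] grip mm 30.9 j [ 0.66  0.56 -0.4   1.61  0.25  1.02  0.27]
```

Request:
send_rows([
  [38, 0, -0.01, 0, 0, 0, 0],
  [38, 0, -0.03, 0, 0, 0, 0],
  [38, 0, -0.06, 0, 0, 0, 0],
  [38, 0, -0.09, 0, 0, 0, 0],
  [38, 0, -0.12, 0, 0, 0, 0],
  [38, -0.04, -0.14, 0, 0, 0, 0],
  [38, -0.08, -0.15, 0, 0, 0, 0],
  [38, -0.12, -0.15, 0, 0, 0, 0],
  [38, -0.16, -0.15, 0, 0, 0, 0],
  [38, -0.2, -0.15, 0.0, 0, 0, 0],
])

```text
clock: 21.98
position: [0.5616, -0.0597, 0.1635]
ee_rot: [-0.52, 0.477, -0.48, 0.521]
ft_force: [0.6, 0.8, 1.2]
grip_width: 0.379
```

```bash
python3 go.py; python3 - <<'E'
from st import *
s=cam("scene");save(s,"f1.png",(225,130,325,230),7);print(stand(s,.06,.468,-.267,.1))
t=cam("top");save(t,"f2.png",(380,160,500,280),6);print(stand(t,.06,.468,-.267,.1))
save(t,"f3.png")
E
```

```text
t 21.98 pos [ 0.5616 -0.0597  0.1635] yaw 4.81 down [ 0.0035 -0.0013 -1.    ] F [0.6 0.8 1.2] grip mm 32.3 j [ 0.49  0.27 -0.54  1.66  0.15  1.24 -0.  ]
[ 513.  -288.5   41.9   26.1  -82.5]
[ 465.6 -273.9  111.5   92.3    4.7]
```

View pics/f1.png

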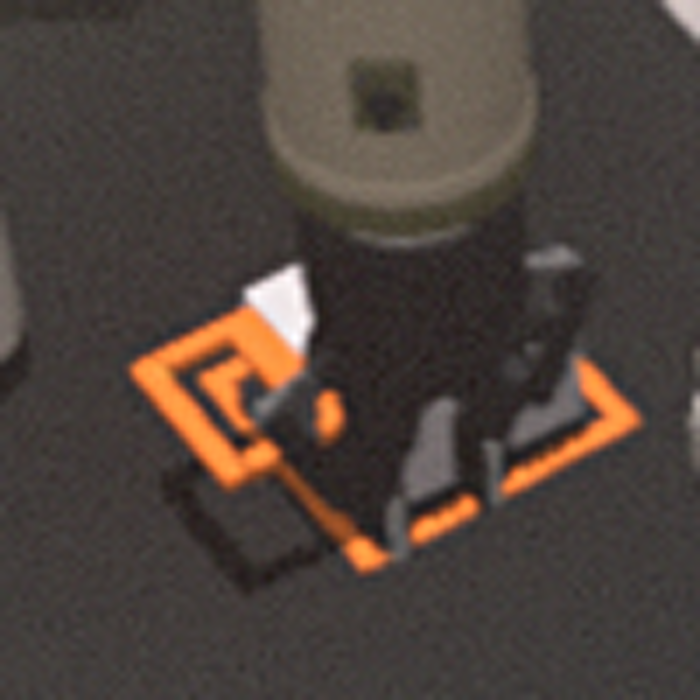

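View pics/f2.png

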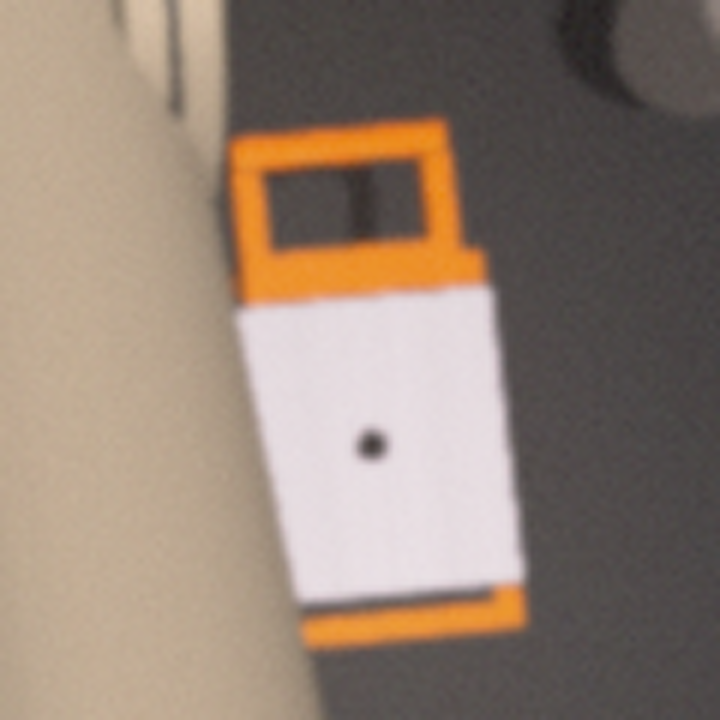

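View pics/f3.png

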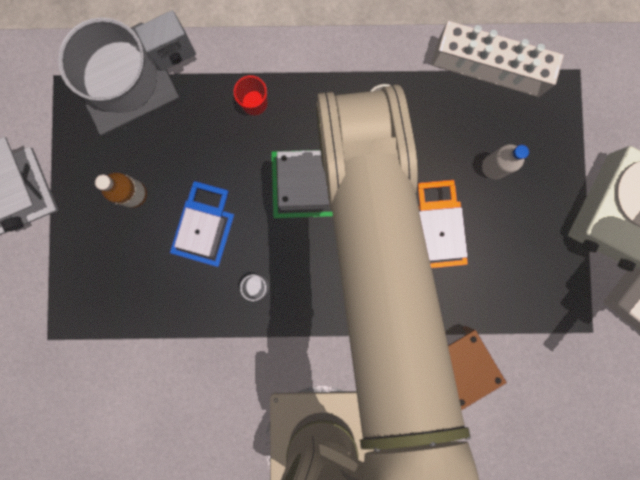

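Request:
send_rows([
  [38, -0.02, -0.03, -0.02, 0, 0, 0],
  [38, -0.05, -0.06, -0.05, 0, 0, 0],
  [38, -0.07, -0.09, -0.08, 0, 0, 0],
  [38, -0.07, -0.12, -0.11, 0, 0, 0],
  [38, -0.07, -0.13, -0.14, 0, 0, 0],
  [38, -0.07, -0.13, -0.15, 0, 0, 0],
  [38, -0.07, -0.13, -0.15, 0, 0, 0],
])

```text
clock: 22.67
position: [0.4049, -0.0046, 0.2945]
ee_rot: [-0.52, 0.476, -0.481, 0.521]
ft_force: [0.5, -0.0, 0.7]
grip_width: 0.384
```

```bash
python3 go.py; python3 - <<'E'
from st import *
s=cam("scene");save(s,"g1.png",(225,130,325,230),7);print(stand(s,.06,.468,-.267,.1))
t=cam("top");save(t,"g2.png",(380,160,500,280),6);print(stand(t,.06,.468,-.267,.1))
save(t,"g3.png");save(s,"g4.png");np.savez("t1.npz",**t);np.savez("s1.npz",**s)
E
```

```text
t 22.67 pos [ 0.4049 -0.0046  0.2945] yaw 4.79 down [ 0.0065 -0.0037 -1.    ] F [ 0.5 -0.   0.7] grip mm 32.6 j [ 0.54 -0.2  -0.55  1.82 -0.1   1.48  0.1 ]
[ 469.4 -259.9  110.1  105.     4.8]
[ 465.2 -269.5  111.5  101.     4.5]
```

View pics/g1.png

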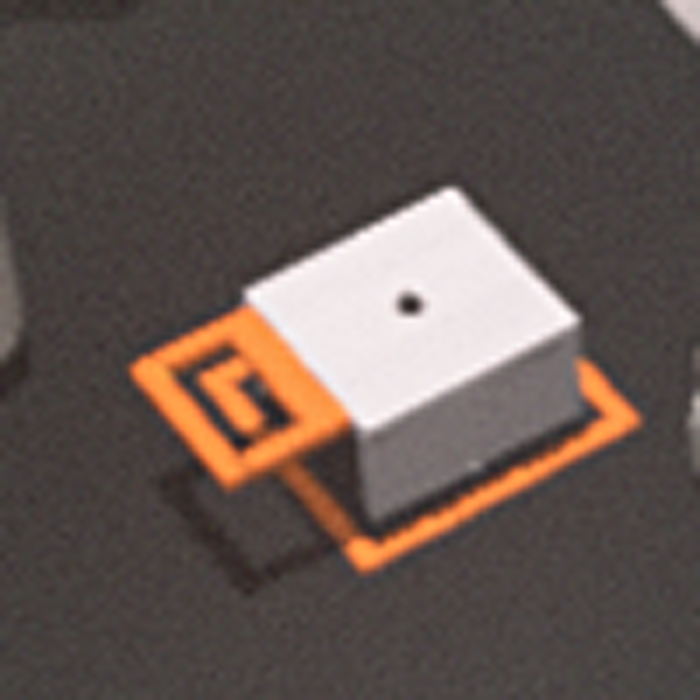

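View pics/g2.png

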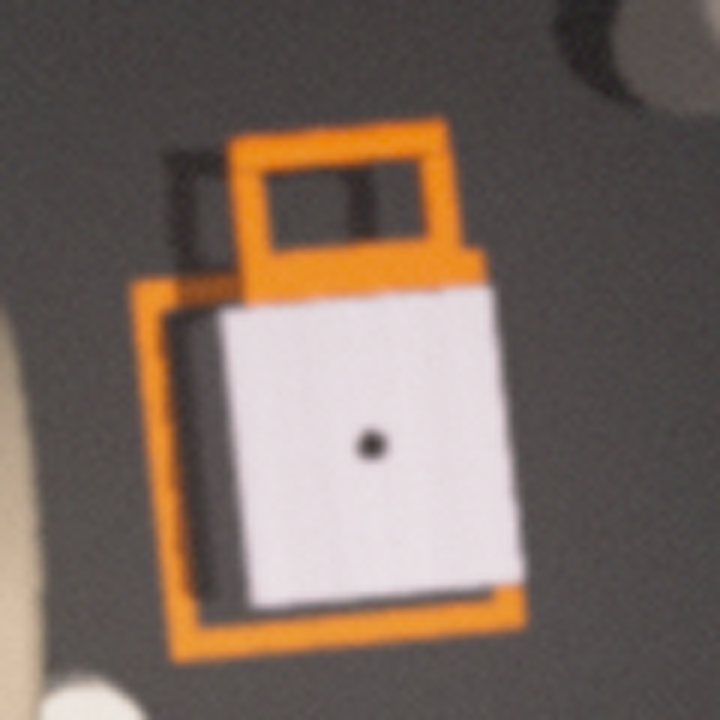

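View pics/g4.png

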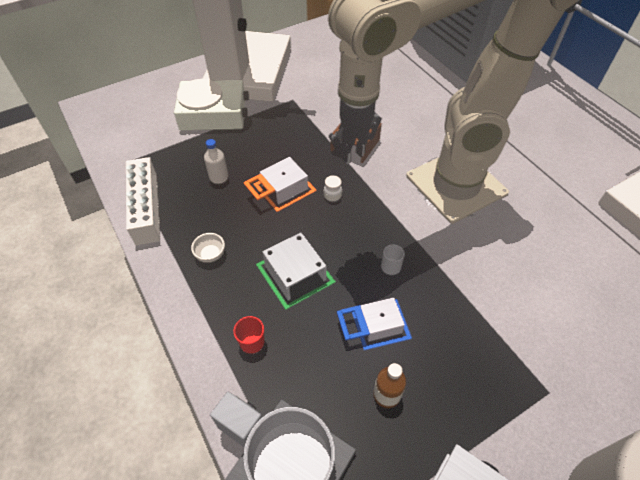

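```bash
python3 - <<'E'
from lc import *
s=dict(np.load("s1.npz"));t=dict(np.load("t1.npz"))
print("scene M: foot x2, top corners x4");loc(s,(.4687,-.2665),4.9,[(372,520,0),(583,415,0),(368,428,.06),(580,320,.06),(455,187,.06),(245,293,.06),(409,304,.066)],225,130,7)
print("top M: foot, corners");loc(t,(.4672,-.2672),4.9,[(205,605,0),(172,330,0),(222,308,.06),(255,608,.06),(525,582,.06),(493,288,.06),(371,445,.066)],380,160,6)
for n,(u0,v0,u1,v1),(lo,hi) in (("amber",(60,150,170,230),(.02,.17)),("white",(470,140,540,190),(.02,.17)),("jar",(370,260,420,310),(.02,.08)),("beak",(230,265,275,310),(.02,.08)),("dish",(355,75,415,135),(.02,.06)),("cup",(225,65,275,120),(.02,.09)),("L",(255,130,365,225),(.064,.08))):
    r=[]
    for c in(dict(np.load("top0.npz")),t):
        q=cloud(c)[v0:v1,u0:u1].reshape(-1,3);q=q[(q[:,2]>lo)&(q[:,2]<hi)];r.append(np.r_[np.median(q,0),len(q)])
    print(n,((r[1]-r[0])[:3]*1000).round(1),r[0][3],r[1][3])
for c in(dict(np.load("scene0.npz")),s): print(stand(c,.072,.592,.024,.1))
for c in(dict(np.load("top0.npz")),t): print(stand(c,.072,.592,.024,.1))
E
```

```text
scene M: foot x2, top corners x4
(372, 520, 0) 54.7 48.3
(583, 415, 0) -54.2 52.3
(368, 428, 0.06) 52.5 49.6
(580, 320, 0.06) -54.9 51.2
(455, 187, 0.06) -55.8 -47.0
(245, 293, 0.06) 53.6 -46.6
(409, 304, 0.066) 2.4 5.2
top M: foot, corners
(205, 605, 0) -54.3 52.7
(172, 330, 0) 52.7 53.6
(222, 308, 0.06) 53.7 46.8
(255, 608, 0.06) -56.4 47.1
(525, 582, 0.06) -56.7 -51.8
(493, 288, 0.06) 51.3 -52.8
(371, 445, 0.066) -1.8 -0.1
amber [-0.2 -0.2  0.1] 1194.0 1195.0
white [-0.  -0.   0.7] 1023.0 1023.0
jar [ 0.  -5.   0.5] 502.0 377.0
beak [-2.1  6.   4.9] 258.0 209.0
dish [-0.7 -0.3  0.6] 446.0 446.0
cup [-0.2  0.2  0.6] 660.0 663.0
L [ 0.1 -0.  -0. ] 3247.0 3245.0
[595.7  30.8 132.1 120.7 -88.9]
[596.   30.3 131.1 121.2 -88.9]
[589.7  22.  129.6 120.3 -88.8]
[589.6  22.  129.6 120.5 -88.8]
```

```bash
python3 - <<'E'
from lc import *
s=dict(np.load("s1.npz"));t=dict(np.load("t1.npz"));s0=dict(np.load("scene0.npz"))
for n,(u0,v0,u1,v1) in(("jar",(318,170,348,205)),("beak",(378,240,410,280))):
    r=[]
    for c in(s0,s):
        q=cloud(c)[v0:v1,u0:u1].reshape(-1,3);q=q[(q[:,2]>.02)&(q[:,2]<.09)];r.append(np.r_[np.median(q,0),len(q)])
    print(n,((r[1]-r[0])[:3]*1000).round(1),r[0][3],r[1][3])
print("small");print(stand(s,.048,.48,.271),stand(t,.048,.48,.271))
for c in (s,t):
  for r in rect(c,"blue",.03,.06,.048):print(*r)
save(s,"h1.png",(335,275,425,365),8);save(t,"h2.png",(165,195,240,270),10)
# same estimator for the medium: camera biases
print("scene/top small, via c3/c2 pixels")
loc(s,(.4802,.2715),-16.8,[(205,243,.048),(472,183,.048),(555,400,.048),(275,465,.048),(265,530,0),(540,470,0)],335,275,8)
loc(t,(.4792,.2714),-16.8,[(210,125,.048),(557,215,.048),(440,615,.048),(95,520,.048),(490,640,0)],165,195,10)
E
```

```text
jar [ 0.2 -0.5  1. ] 330.0 331.0
beak [ 0.   0.8 -0.7] 441.0 448.0
small
[482.5 275.1  89.8  82.8 -16.2] [477.7 266.   91.6  81.3 -16.4]
blue out [555.5 249.6  82.6  61.4  73.5] px [352. 322.] z med 0.0471
blue out [-1159.3  -450.2   159.     36.1     0. ] px [602.   4.] z med 0.0471
blue out [552.9 247.5  81.7  59.8  73.7] px [207. 198.] z med 0.047
scene/top small, via c3/c2 pixels
(205, 243, 0.048) 45.0 -38.0
(472, 183, 0.048) -43.7 -37.7
(555, 400, 0.048) -43.6 40.2
(275, 465, 0.048) 46.3 39.7
(265, 530, 0) 45.6 39.7
(540, 470, 0) -45.0 41.6
(210, 125, 0.048) 44.9 37.4
(557, 215, 0.048) 47.0 -42.3
(440, 615, 0.048) -44.9 -43.2
(95, 520, 0.048) -45.9 36.0
(490, 640, 0) -49.6 -44.9
```

View pics/h2.png

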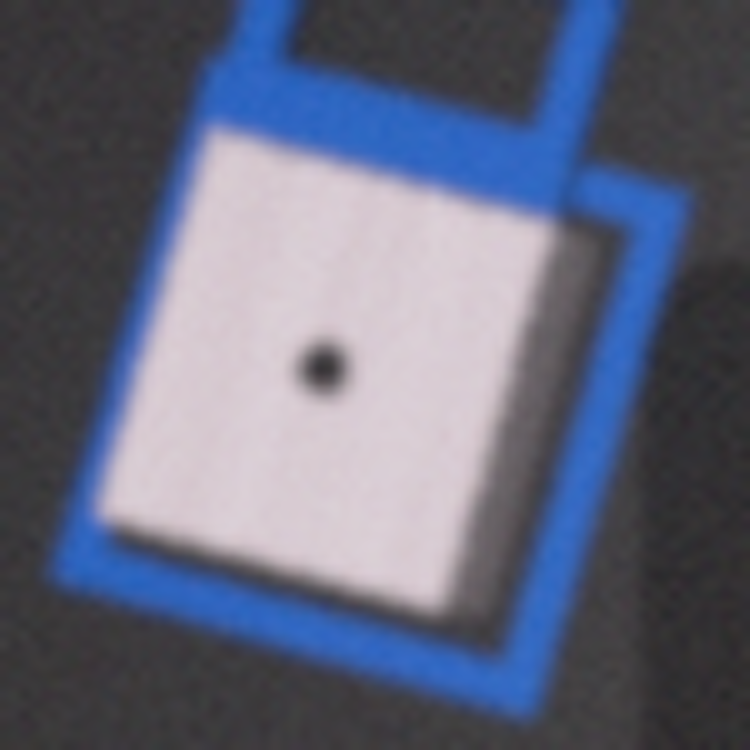

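View pics/h1.png

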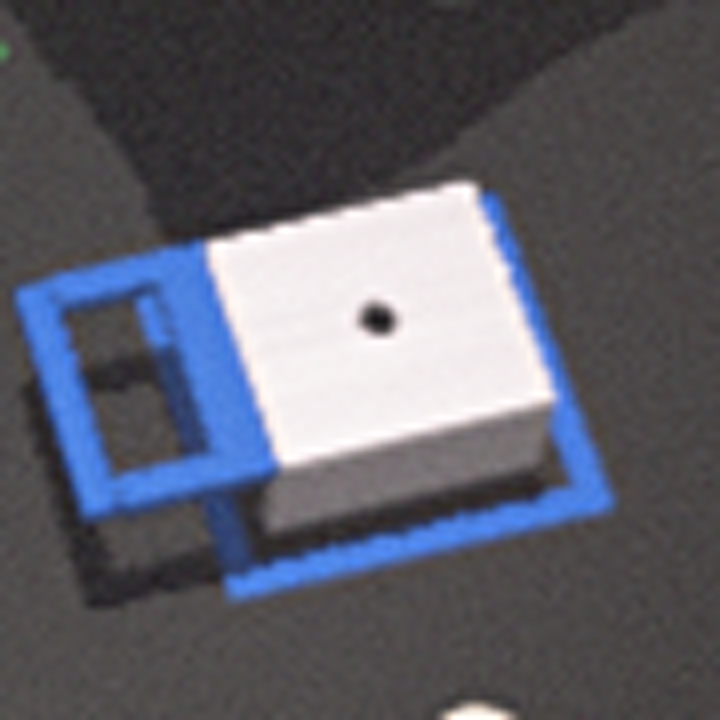

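```bash
python3 -c "
from workcell import *
print(hand_in())"
```

```text
the job is handed in; nothing more can be done
None
```

I drew the small stand out and slid it into the blue outline, did the same with the medium stand into the orange one, and handed the job in at about 23 s. The robot was clear of everything.

**Last checks (the two cameras disagree by 2–5 mm on sideways position):**

| Item | Reading | Allowed |
|---|---|---|
| Small stand, along its length | 0 to 1 mm from centre | 8 mm gap all round |
| Small stand, sideways | +1 mm (scene camera), −3 mm (top camera) | 8 mm gap all round |
| Small stand, angle | about 0.5° off the tape | – |
| Medium stand, along its length | about −1.5 mm from centre | 8 mm gap all round |
| Medium stand, sideways | +2 mm (scene camera), −3 mm (top camera) | 8 mm gap all round |
| Medium stand, angle | under 0.5° off the tape | – |

- **Large stand and bystanders:** the large stand moved less than 0.5 mm, and the bottles and vessels less than 1 mm. The top camera showed the jar and beaker 5–6 mm off because the arm partly hid them. The scene camera had a clear view and showed no shift.
- **Lifting:** nothing showed a stand leaving the bench; the readings I took while sliding had the tool pressing down slightly.

**What went wrong on the way:**
- **Missed first grip:** the first grip on the small stand closed above the bar without touching it. The cameras showed the fingertips about 26 mm higher than the reported tool position implied, so I worked to the camera height after that.
- **Second placing:** I over-corrected the small stand by about 5 mm to one side, so I gripped it again and slid it back.

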